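Blow-dry the rinsed filter cassettes

ROBOT

A 6-joint arm with a two-finger parallel gripper is mounted at the origin on the work surface. World frame = base frame: x ahead of the robot, y to its left, z up, the work surface at z = 0. Lengths are in m, angles in rad, forces in N, time in s.
With the tool pointing down it reaches from about 0.25 to 0.725 m from the base axis. Payload 4 kg.
Tool frame: the origin (TCP) lies on the centre line of the jaws, within the pads' length; the fingertips stand 22 mm ahead of it and the grasp point (between the pads) lies 3 mm ahead of it (bot.tip_reach is the distance from the TCP to the fingertips, in m); z points along the fingers, y is the line along which they close (so a half turn about z gives the same grasp; the last joint's range is limited). The gripper opens to 85 mm and grips with 20 to 120 N. Pads are 22 mm wide; open, the fingers measure 114 mm over their backs; the gripper's body (76 mm by 85 mm) begins 54 mm behind the grasp point. The pads swing forward as they close: fully open they stand 13 mm farther back than shut.
Start: joints at [1.307, 0.241, 0.005, 1.335, 0, 1.571], TCP at [0.13, 0.483, 0.253] pointing down, gripper open.
Joint ranges: [-2.72, 2.72], [-1.05, 1.87], [-1.09, 1.28], [-1.99, 2.15], [-1.42, 1.44], [-3.14, 3.14]. Speed limits (rad/s): [2.79, 2.79, 3.14, 3.14, 3.14, 3.14].

INTERFACE

Orientations are given as a unit quaternion [x, y, z, w].
In Python, from workcell import bot gives the robot as it stands. The module is installed in compiled form; this text tells all that it offers.
- The arm moves only by the tool apply_moves, never from a script. Its argument "commands" is a list of rows, each a list of 4 numbers: the shift along the tool's x, y, z scaled (see below), then the turn about the tool's z scaled (see below). In form: [[tx, ty, tz, roll], ...]. A call has exactly 5 rows; each row shifts and turns the commanded pose from where the row before left it, along the tool's axes as they then stand; what a row does not reach is not made up. The controller multiplies each number of a shift by 20 mm and each number of a turn by 60 degrees. A row lasts 1/12 s, in which the tool goes at most 41.7 mm and 7.16 degrees, less where a joint would pass 70% of its speed; a pose out of reach is approached as far as the arm can. A call with a number of a shift or a turn outside -1 to 1 is refused whole. A call with a gripper value outside its range is refused whole. "claw" is the closure, from 0 (fully open) to 1 (shut), set as the call begins (left out, the last holds). The fingers move at their own pace and stop on an object; the grip force is fixed at half the most. Time passes only in rows, so rows that do not move let the fingers close, or fill a call up. It gives the time, the measured TCP pose, the force, the opening and the grip force at its end, in the units of the state.
- bot.get_obs(): the state, without advancing time (a new reading comes with each control period).
- bot.camera(name): name is "scene" or "top" or "wrist"; returns a dict with "image" (480x640x3 uint8, blue, green, red), "camera_matrix" (3x3 intrinsics, pixels), "k1" (the pictures are not rectified: a ray, as slopes to the right and down, at radius r is drawn at 1 + k1 r^2 times it, then the intrinsics apply), "R" (3x3) and "t" (3): a world point X has camera coordinates R X + t. Camera axes: x right, y down, z forward; pixel columns grow to the right and rows downward; lengths in m; the calibration is good to about 2 mm. A picture is of the moment at which its call begins. There is no depth.
- bot.job_done(): hands the job in; it is judged then, once.
The state is a dict: "clock": time; "joint_pos": joint angles; "joint_vel": joint speeds; "tau": joint torques, N m; "eef_pos": TCP position; "tool_rot": TCP orientation; "ft_force": force on the tool from outside, world axes, zero at the start; "ft_torque": the same for the moment, N m; "grip_width": finger opening in m; "grasp_force": force on a finger pad.
Only numpy, scipy, OpenCV 4.12 (cv2) and the standard library are available. Lean on these libraries where they do the work, as an engineer would, in place of code of your own. Each camera call takes 0.05 s, during which the arm holds its last target. There are 200 camera calls.

TASK

Blow-dry the rinsed filter cassettes that lie on the bench: stand every one of them upright on an edge or end inside the steel tray, then lock the tray by knocking both of its sprung pins fully home with the mallet (not with the gripper). Only then squeeze the air gun's trigger right in for about three seconds and let it go, and leave the mallet back on its rubber mat, the cassettes still standing in the locked tray and everything else on the bench undisturbed.

Things in the scene. Friction and masses are not known exactly. Their poses are not given: they have to be found in the camera images.
- cassette_1: Filter cassette, one of two or three alike: a rigid white plastic slab 120 x 60 x 28 mm, 0.16 kg, with grey membrane windows on both faces. Origin at its centre; its x axis runs along the 120 mm, y along the 60 mm, z across the 28 mm (normal to the faces). Starts lying flat on the bench, so its centre is 14 mm up.
- cassette_2: Filter cassette like cassette_1.
- cassette_3: Filter cassette like cassette_1.
- tray: Fixed shallow steel tray, 130 mm along its x, 290 mm along its y; origin on the bench under its centre, z up. Its floor is 10 mm above the bench, its 4 mm wide rim 18 mm. On its -x side (towards the robot) are the two locking pins, at x = -95 mm, y = +110 mm (pin a) and -110 mm (pin b), each in a fixed dark sleeve 30 mm across and 38 mm above the bench on a flat lug.
- tray_floor (a point): Centre of the tray's floor, top surface (10 mm above the bench), axes as the tray.
- pin_a (a joint): Depth of locking pin a (at the tray's +y end) in m: 0 is fully up, 0.020 fully home. It moves straight down, is sprung upwards (150 N/m) and stiff (6 N friction), takes about 10 N to drive home and stays where it is left.
- pin_b (a joint): Depth of locking pin b (at the tray's -y end), as pin_a.
- pin_a_top (a point): Centre of the top of pin a's round aluminium head, 30 mm across and 10 mm thick; 70 mm above the bench when up, 50 mm when home.
- pin_b_top (a point): Centre of the top of pin b's head, as pin_a_top.
- mallet: Mallet, 0.42 kg, standing on its striking face, handle level. The off-white rubber head is a block 50 x 50 mm, 80 mm high; the origin is the centre of its lower (striking) face, z up through the head. The wooden handle, 22 mm wide and 26 mm high, leaves the head level towards -x, 40 mm above the striking face, from x = -25 to -185 mm.
- mallet_grip (a point): Point on the handle's axis 60 mm from the head's axis, 40 mm above the striking face: a good place to grip across the 22 mm, near the balance point.
- mat: Fixed grey rubber mat, 140 mm along its x, 190 mm along its y, 6 mm thick, origin on the bench under its centre. The mallet stands on it at the start.
- gun: Air gun clamped upside down on a fixed stand, foot 130 x 90 mm, origin on the bench; x points along the nozzle (towards the tray), z up. The barrel, 38 mm across, lies 78 mm above the bench; the nozzle ends at x = +140 mm. The black grip stands up: x -26 to 0 mm, y -15 to +15 mm, its top 175 mm above the bench (185 mm with a brass stub).
- trigger (a joint): Angle of the steel trigger in rad: 0 released, 0.25 squeezed right in. Hinged above the barrel at gun x = +11 mm, 92 mm above the bench; 72 mm long, 10 mm thick, 18 mm wide. At 0 it leans towards the nozzle, its top end out to gun x = +34 mm, 162 mm up; squeezed, it stands upright, its front at gun x = +16 mm. A spring (0.2 N m at first, 0.4 N m at the end) returns it.
- gun_squeeze (a point): Point midway between the grip's back (gun x = -26 mm) and the squeezed trigger's front (x = +16 mm), 142 mm above the bench, at gun x = -5 mm; pinch here along the gun's x. Released, the trigger's front is 55 mm from the grip's back at this height and 60 mm at the trigger's top end.
- beaker: Bystander: glass beaker, 72 mm across, 95 mm high.
- jar: Bystander: small amber jar with a white cap, 60 mm across, 85 mm high.

How it is judged:
By the outcome, as a careful person would: the job done as asked, in the order asked, and still so for the second after the job is handed in, with the robot touching nothing.
Of cassette_1, cassette_2, cassette_3 only 2 to 3 are there at a start; the rules pass over those that are not, and their reading is None.
At some moment in a run one of mallet may be knocked a few centimetres aside while the robot is not near it.
It also fails if it takes over 210 s, if anything falls off the work surface, if the arm or the gripper's body presses on something with over 40 N, if the wrist force passes 120 N, or if a joint passes its speed limit or range.

## Working session

There is one attempt and no reset: what is moved stays moved. The work goes in short steps, Python scripts to look and compute and a tool call to move; the robot and the scene stay as the last step left them, time stands still between calls to the robot, and variables do not carry over. Pictures are saved under pics/ and viewed, at most 14 in all, crops included, and the job is handed in when it is done.

Besides the shell and the picture viewer there is one more tool, called after "Request:" as a command line: name --pt "numbers of a row" for each row, then --argument value for the rest. apply_moves: Moves the arm, as the interface text tells. Shifts and turns lie within -1 to 1; 1 stands for 20 mm of shift or 60 degrees of turn. Its arguments: {"type":"object","properties":{"commands":{"type":"array","items":{"type":"array","items":{"type":"number","minimum":-1,"maximum":1}}},"claw":{"type":"number"}},"required":["commands"]}

```bash
mkdir -p pics; cat > h.py <<'E'
import numpy as np, cv2
from workcell import bot
def snap(n,f):
    c=bot.camera(n); cv2.imwrite('pics/'+f,c['image']); np.save('pics/'+f+'.npy',c,allow_pickle=True); return c
def ray(c,p,z):
    K=c['camera_matrix']; k=c['k1']
    u=np.array([(p[0]-K[0,2])/K[0,0],(p[1]-K[1,2])/K[1,1]]); d=u.copy()
    for _ in range(20): d=u/(1+k*(d@d))
    R=np.array(c['R']); o=-R.T@c['t']; v=R.T@np.array([d[0],d[1],1])
    return o+v*(z-o[2])/v[2]
def proj(c,X):
    K=c['camera_matrix']; q=np.array(c['R'])@X+c['t']; d=q[:2]/q[2]; d=d*(1+c['k1']*(d@d))
    return K[:2,:2]@d+K[:2,2]
E
python3 - <<'E'
from h import *
for n in ('top','scene','wrist'):
    c=snap(n,n+'0.png'); print(n,-np.array(c['R']).T@c['t'],c['k1'])
o=bot.get_obs(); print({k:np.round(v,3) for k,v in o.items()})
E
```

```text
top [ 0.32172216 -0.02286114  1.00826399] -0.11814580392749428
scene [0.95736633 0.5962218  0.91713419] -0.14747858315088846
wrist [0.06405    0.50046237 0.3734931 ] -0.07107128875930228
{'clock': np.float64(0.15), 'joint_pos': array([1.307, 0.241, 0.004, 1.335, 0.   , 1.571]), 'joint_vel': array([ 0.001, -0.003,  0.003, -0.001, -0.   ,  0.001]), 'tau': array([-0.0000e+00, -3.7264e+01,  2.5264e+01,  1.2000e-02,  0.0000e+00,
        0.0000e+00]), 'eef_pos': array([0.13 , 0.482, 0.253]), 'tool_rot': array([ 0.132,  0.991, -0.001, -0.   ]), 'ft_force': array([-1.162, -0.152, -0.736]), 'ft_torque': array([-0.032, -0.033,  0.01 ]), 'grasp_force': np.float64(0.0), 'grip_width': np.float64(0.085)}
```

View pics/top0.png

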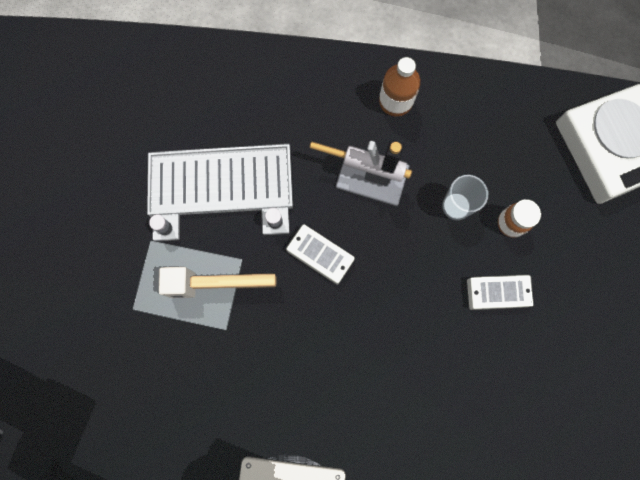

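View pics/scene0.png

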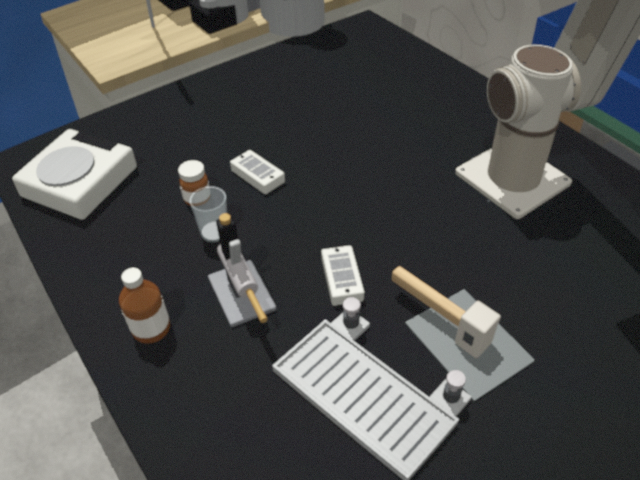

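The top view shows two cassettes, at about (320,254) and (500,292). The tray is at (220,180), with pins at (160,224) and (274,217). The mallet is at (175,281) with its handle pointing right, and the gun is at (375,170). The scene view agrees and shows no third cassette.

```bash
python3 - <<'E'
from h import *
c=np.load('pics/top0.png.npy',allow_pickle=True).item(); im=c['image']
a=cv2.resize(im[130:340,120:300],None,fx=4.0,fy=2.85*1,interpolation=cv2.INTER_CUBIC) if 0 else cv2.resize(im[135:335,125:365],None,fx=3,fy=3,interpolation=cv2.INTER_CUBIC)
b=cv2.resize(im[130:230,300:430],None,fx=5,fy=5,interpolation=cv2.INTER_CUBIC)
cv2.imwrite('pics/c1.png',a)
cv2.imwrite('pics/c2.png',b)
print(ray(c,(320,240),0),ray(c,(0,0),0),ray(c,(639,479),0),ray(c,(0,479),0))
g=cv2.cvtColor(im,cv2.COLOR_BGR2GRAY)
for n,(x0,y0,x1,y1) in dict(c1=(284,222,362,290),c2=(455,268,545,315)).items():
    m=(g[y0:y1,x0:x1]>120).astype(np.uint8)
    m=cv2.morphologyEx(m,cv2.MORPH_CLOSE,np.ones((9,9)))
    k=max(cv2.findContours(m,0,2)[0],key=cv2.contourArea)+[[x0,y0]]
    r=cv2.minAreaRect(k.astype(np.float32)); B=cv2.boxPoints(r)
    P=np.array([ray(c,p,.028)[:2] for p in B]); print(n,B.round(1).tolist(),P.round(4).tolist(),P.mean(0).round(4),[np.linalg.norm(P[i]-P[i-1]).round(4) for i in range(4)])
# dark screw dots in cassettes
E
```

```text
[ 0.52110501 -0.00101635  0.        ] [1.0130534  0.83635738 0.        ] [ 0.12110235 -0.68031555  0.        ] [-0.02963379  0.56394123  0.        ]
c1 [[271.1000061035156, 243.10000610351562], [290.29998779296875, 211.8000030517578], [357.5, 252.89999389648438], [338.3999938964844, 284.29998779296875]] [[0.4981, 0.0913], [0.5644, 0.0627], [0.4991, -0.0762], [0.4347, -0.0465]] [0.4991 0.0078] [np.float64(0.1517), np.float64(0.0721), np.float64(0.1535), np.float64(0.0709)]
c2 [[467.70001220703125, 276.79998779296875], [531.7999877929688, 274.1000061035156], [533.0999755859375, 306.20001220703125], [469.1000061035156, 308.8999938964844]] [[0.4782, -0.2921], [0.4979, -0.4186], [0.4359, -0.4241], [0.4171, -0.299]] [ 0.4573 -0.3584] [np.float64(0.0615), np.float64(0.128), np.float64(0.0623), np.float64(0.1266)]
```

View pics/c1.png

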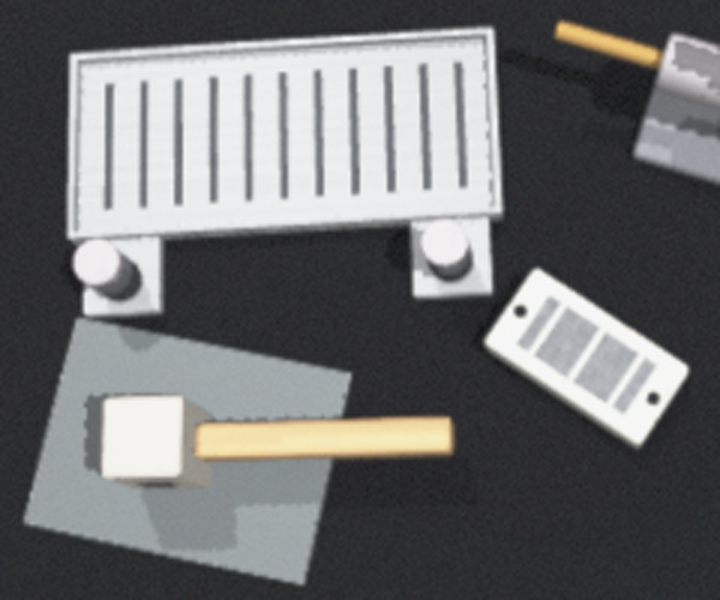

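View pics/c2.png

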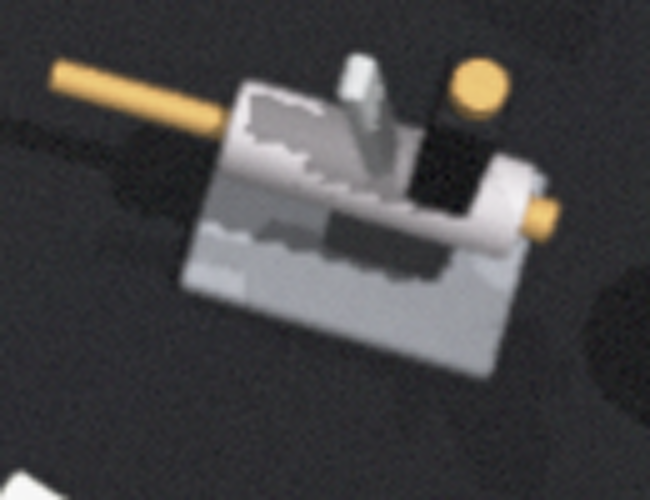

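View pics/wrist0.png

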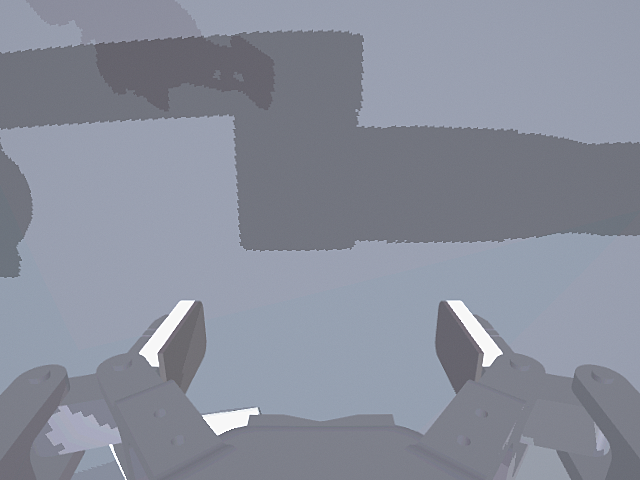

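```bash
python3 - <<'E'
from h import *
c=np.load('pics/top0.png.npy',allow_pickle=True).item(); im=c['image']; w=np.load('pics/wrist0.png.npy',allow_pickle=True).item()
s=np.load('pics/scene0.png.npy',allow_pickle=True).item()
A=lambda u,v,z: ray(c,(125+(u+.5)/3-.5,135+(v+.5)/3-.5),z)[:2]
B=lambda u,v,z: ray(c,(300+(u+.5)/5-.5,130+(v+.5)/5-.5),z)[:2]
an=lambda v: np.degrees(np.arctan2(v[1],v[0])).round(2)
P=[A(*p,.028) for p in ((520,311),(654,398))]; print('c1',(P[0]+P[1])/2,an(P[0]-P[1]))
g=cv2.cvtColor(im,cv2.COLOR_BGR2GRAY)
T=np.array([A(*p,.018) for p in ((69,55),(493,28),(502,215),(68,238))]); print('tray',T.round(4).tolist(),T.mean(0),an(T[0]-T[1]),an(T[3]-T[2]),[np.linalg.norm(T[i]-T[i-1]).round(4) for i in range(4)])
pa,pb=A(99,262,.07),A(445,243,.07); print('pins',pa,pb,an(pa-pb),np.linalg.norm(pa-pb))
M=np.array([A(*p,.086) for p in ((103,397),(183,396),(181,477),(103,478))]); print('mallet',M.round(4).tolist(),M.mean(0))
h=[A(197,440,.059),A(452,435,.059)];print('handle',h,an(h[0]-h[1]))
mt=np.array([A(*p,.006) for p in ((78,318),(351,373),(305,585),(24,522))]);print('mat',mt.tolist(),mt.mean(0))
st=B(480,87,.185); n0,n1=B(52,75,.078),B(225,122,.078);e=B(545,217,.078);print('gun stub',st,'noz',n0,n1,e,an(n0-n1),an(n0-e))
f=[B(*p,0) for p in ((182,288),(490,377))];print('foot',f,an(f[0]-f[1]))
for p in ((262,408),(203,420),(220,435),(110,445)): print('third',ray(w,p,.028))
for X in ([.13,.43,.014],[.05,.4,.014],[.1,-.1,.014]): print(proj(s,np.array(X)),proj(c,np.array(X)))
# cassette2 dots
m=(g[268:315,460:540]<60).astype(np.uint8); n,l,S,C=cv2.connectedComponentsWithStats(m)
for i in range(1,n):
    if 4<S[i,4]<60: print('dot',C[i]+[460,268],S[i,4])
bk=[ray(c,p,0)[:2] for p in ((457,206),)]; jr=ray(c,(526,213),.085); print('beaker',bk,'jar',jr)
E
```

```text
c1 [ 0.49083168 -0.00502774] 63.55
tray [[0.6555, 0.3717], [0.7076, 0.0852], [0.5782, 0.0617], [0.5283, 0.347]] [0.61740185 0.21640483] 100.32 99.92 [np.float64(0.1295), np.float64(0.2913), np.float64(0.1316), np.float64(0.2896)]
pins [0.50453933 0.30477851] [0.54262294 0.0901105 ] 100.06 0.2180199925919601
mallet [[0.419, 0.2813], [0.4258, 0.2325], [0.3774, 0.2255], [0.3707, 0.2726]] [0.39823525 0.25301907]
handle [array([0.40287394, 0.22668645]), array([0.42555826, 0.07038915])] 98.26
mat [[0.4776100761309946, 0.33425841951890556], [0.4635824450545427, 0.14687582127329685], [0.32411921009179623, 0.15604072966601468], [0.3397950150385909, 0.3455811859084668]] [0.40127669 0.24568904]
gun stub [ 0.65936447 -0.11282419] noz [0.68783331 0.0386122 ] [ 0.67689521 -0.02910146] [ 0.65415342 -0.15354629] 80.82 80.06
foot [array([ 0.63346609, -0.02010751]), array([ 0.61151469, -0.14787567])] 80.25
third [0.32316783 0.36575841 0.028     ]
third [0.3227318  0.29861245 0.028     ]
third [0.34639628 0.30965804 0.028     ]
third [0.33180785 0.18045862 0.028     ]
[640.53900023 325.09526284] [ 71.19362486 411.07472074]
[650.7307383  293.76817084] [ 79.29302206 455.905881  ]
[451.27173994 167.37110763] [345.94415093 468.25894354]
beaker [array([ 0.62447134, -0.26866851])] jar [ 0.60198961 -0.38007041  0.085     ]
```

Only two cassettes are present. The white patches at the bottom of the wrist view back-project to the mat and mallet, around (230,420). I'll grip cassette 1 near one end and see whether it pivots between the pads.

```bash
cat >> h.py <<'E'
from scipy.spatial.transform import Rotation as Ro
def plan(*pts, pos=None, yaw=None):
    """pts: (x,y,z,yaw_deg of tool y). prints per leg: roll total/60, then shift/20mm totals in the axes after the roll"""
    o=bot.get_obs(); p=np.array(o['eef_pos']) if pos is None else np.array(pos)
    R=Ro.from_quat(o['tool_rot']).as_matrix(); y=np.degrees(np.arctan2(R[1,1],R[0,1])) if yaw is None else yaw
    print('at',p.round(4),'yaw',round(float(y),2),'grip',round(float(o['grip_width']),4),round(float(o['grasp_force']),1),'F',np.round(o['ft_force'],1),'j',np.round(o['joint_pos'],2),'t',round(float(o['clock']),2),'tip',bot.tip_reach)
    for q in pts:
        r=-((q[3]-y+180)%360-180)/60; y=q[3]; a=np.radians(y)
        ty=np.array([np.cos(a),np.sin(a),0]); tz=np.array([0,0,-1]); tx=np.cross(ty,tz)
        d=np.array(q[:3])-p; p=np.array(q[:3])
        print('roll %.4f  shift %.3f %.3f %.3f'%(r,d@tx/.02,d@ty/.02,d@tz/.02))
E
python3 - <<'E'
from h import *
c=np.load('pics/top0.png.npy',allow_pickle=True).item()
# cassette 2 membrane dots
g=cv2.cvtColor(c['image'],cv2.COLOR_BGR2GRAY)[284:300,466:536]
m=(g<100).astype(np.uint8); n,l,S,C=cv2.connectedComponentsWithStats(m); print([(C[i]+[466,284],S[i,4]) for i in range(1,n)])
plan((.4703,-.0462,.253,-26.45),(.4703,-.0462,.026,-26.45))
E
```

```text
[(array([466.73684211, 292.28947368]), np.int32(38)), (array([533.71428571, 290.92857143]), np.int32(56)), (array([527.5, 290. ]), np.int32(6)), (array([475.875, 292.125]), np.int32(8))]
at [0.1303 0.4823 0.2526] yaw 74.88 grip 0.0853 0.0 F [-1.2 -0.2 -0.7] j [1.31 0.24 0.   1.34 0.   1.57] t 0.15 tip 0.022
roll 1.6889  shift -16.085 26.992 -0.019
roll -0.0000  shift 0.000 0.000 11.350
```

Request:
apply_moves --pt "0 0 0 0.1126" --pt "0 0 0 0.1126" --pt "0 0 0 0.1126" --pt "0 0 0 0.1126" --pt "0 0 0 0.1126" --claw 0

```text
clock: 0.57
eef_pos: [0.1303, 0.4824, 0.2529]
tool_rot: [0.416, 0.909, -0.0, 0.0]
ft_force: [0.8, -0.1, 0.5]
grip_width: 0.0855
grasp_force: 0.0
```

Request:
apply_moves --pt "0 0 0 0.1126" --pt "0 0 0 0.1126" --pt "0 0 0 0.1126" --pt "0 0 0 0.1126" --pt "0 0 0 0.1126"

```text
clock: 0.98
eef_pos: [0.1303, 0.4825, 0.2529]
tool_rot: [0.663, 0.749, -0.0, 0.0]
ft_force: [0.3, 0.8, -0.1]
grip_width: 0.0854
grasp_force: 0.0
```

Request:
apply_moves --pt "0 0 0 0.1126" --pt "0 0 0 0.1126" --pt "0 0 0 0.1126" --pt "0 0 0 0.1126" --pt "0 0 0 0.1126"

```text
clock: 1.4
eef_pos: [0.1774, 0.4652, 0.2529]
tool_rot: [0.83, 0.558, -0.013, -0.017]
ft_force: [0.3, 0.5, -1.0]
grip_width: 0.0852
grasp_force: 0.0
```

Request:
apply_moves --pt "-0.536 0.9 0 0" --pt "-0.536 0.9 0 0" --pt "-0.536 0.9 0 0" --pt "-0.536 0.9 0 0" --pt "-0.536 0.9 0 0"

```text
clock: 1.82
eef_pos: [0.2422, 0.3796, 0.2494]
tool_rot: [0.831, 0.557, -0.013, -0.016]
ft_force: [0.2, 0.4, 1.1]
grip_width: 0.0854
grasp_force: 0.0
```

Request:
apply_moves --pt "-0.536 0.9 0 0" --pt "-0.536 0.9 0 0" --pt "-0.536 0.9 0 0" --pt "-0.536 0.9 0 0" --pt "-0.536 0.9 0 0"

```text
clock: 2.23
eef_pos: [0.3049, 0.2958, 0.246]
tool_rot: [0.831, 0.557, -0.013, -0.016]
ft_force: [0.2, -0.1, 0.0]
grip_width: 0.0853
grasp_force: 0.0
```

Request:
apply_moves --pt "-0.536 0.9 0 0" --pt "-0.536 0.9 0 0" --pt "-0.536 0.9 0 0" --pt "-0.536 0.9 0 0" --pt "-0.536 0.9 0 0"

```text
clock: 2.65
eef_pos: [0.3676, 0.2121, 0.2424]
tool_rot: [0.831, 0.557, -0.013, -0.016]
ft_force: [0.2, 0.3, 0.8]
grip_width: 0.0852
grasp_force: 0.0
```

Request:
apply_moves --pt "-0.536 0.9 0 0" --pt "-0.536 0.9 0 0" --pt "-0.536 0.9 0 0" --pt "-0.536 0.9 0 0" --pt "-0.536 0.9 0 0"

```text
clock: 3.07
eef_pos: [0.4305, 0.1283, 0.2389]
tool_rot: [0.831, 0.557, -0.013, -0.016]
ft_force: [-0.3, -0.6, -0.7]
grip_width: 0.0854
grasp_force: 0.0
```

Request:
apply_moves --pt "-0.536 0.9 0 0" --pt "-0.536 0.9 0 0" --pt "-0.536 0.9 0 0" --pt "-0.536 0.9 0 0" --pt "-0.536 0.9 0 0"

```text
clock: 3.48
eef_pos: [0.4932, 0.0446, 0.2352]
tool_rot: [0.831, 0.557, -0.013, -0.016]
ft_force: [-0.4, 0.3, -0.6]
grip_width: 0.0855
grasp_force: 0.0
```

Request:
apply_moves --pt "-0.536 0.9 0 0" --pt "-0.536 0.9 0 0" --pt "-0.536 0.9 0 0" --pt "-0.536 0.9 0 0" --pt "-0.536 0.9 0 0"

```text
clock: 3.9
eef_pos: [0.556, -0.0391, 0.2315]
tool_rot: [0.831, 0.557, -0.013, -0.017]
ft_force: [0.8, 0.7, -0.2]
grip_width: 0.0851
grasp_force: 0.0
```

Request:
apply_moves --pt "0 0 0.9 0" --pt "0 0 0.9 0" --pt "0 0 0.9 0" --pt "0 0 0.9 0" --pt "0 0 0.9 0"

```text
clock: 4.32
eef_pos: [0.5519, -0.0371, 0.1409]
tool_rot: [0.831, 0.556, -0.013, -0.016]
ft_force: [0.5, -0.3, -0.1]
grip_width: 0.0853
grasp_force: 0.0
```

```bash
python3 - <<'E'
from h import *
w=snap('wrist','w1.png')
plan((.4703,-.0462,.026,-26.45))
g=cv2.cvtColor(w['image'],cv2.COLOR_BGR2GRAY); print([proj(w,np.array([x,y,.028])).round(0) for x,y in ((.4908,-.005),(.4703,-.0462))])
E
```

```text
at [ 0.5494 -0.0369  0.137 ] yaw -22.36 grip 0.0854 0.0 F [-2.8  0.2 -1.4] j [-0.07  0.45 -0.01  1.16  0.01  1.89] t 4.37 tip 0.022
roll 0.0682  shift -2.181 -3.335 5.551
[array([217., 232.]), array([217., 299.])]
```

View pics/w1.png

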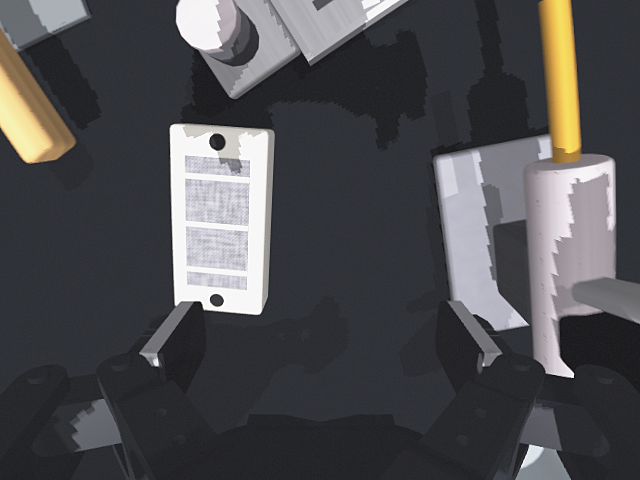

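The wrist view shows cassette 1 with dots at (217,142) and (217,300). The long roll ran into joint 6's range, which left the tool tilted by about 2.3° and shifted; both are small enough to work with. I'll change the planner to use the full tool rotation.

```bash
python3 - <<'E'
s=open('h.py').read(); i=s.index('def plan'); s=s[:i]+'''def plan(*pts):
    """pts: (x,y,z,yaw of tool y or None). per leg: roll/60deg, then shift/20mm in the axes after the roll"""
    o=bot.get_obs(); p=np.array(o['eef_pos']); R=Ro.from_quat(o['tool_rot'])
    yw=lambda R: np.degrees(np.arctan2(*R.as_matrix()[1::-1,1])); y=yw(R)
    print('at',p.round(4),'yaw',round(float(y),2),'grip',round(float(o['grip_width']),4),round(float(o['grasp_force']),1),'F',np.round(o['ft_force'],1),'j',np.round(o['joint_pos'],2),'t',round(float(o['clock']),2),'z',R.as_matrix()[:,2].round(3))
    for q in pts:
        r=0
        if q[3] is not None: r=-((q[3]-yw(R)+180)%360-180); R=R*Ro.from_euler('z',r,degrees=True)
        d=R.inv().apply(np.array(q[:3])-p)/.02; p=np.array(q[:3])
        print('roll %.4f  shift %.3f %.3f %.3f'%(r/60,*d), 'j6~%.2f'%np.radians(np.degrees(np.arctan2(p[1],p[0]))-yw(R)+90))
'''; open('h.py','w').write(s)
E
python3 - <<'E'
from h import *
w=np.load('pics/w1.png.npy',allow_pickle=True).item()
P=[ray(w,p,.028)[:2] for p in((217,142),(217,300))]; d=P[0]-P[1]; u=d/np.linalg.norm(d);m=(P[0]+P[1])/2
a=np.degrees(np.arctan2(d[1],d[0])); print(m,a,np.linalg.norm(d))
g=m-.046*u; print(g)
plan((g[0],g[1],.10,a-90),(g[0],g[1],.026,None))
E
```

```text
[ 0.49248391 -0.00134968] 63.501884763125055 0.10170626118400315
[ 0.47196017 -0.04251733]
at [ 0.5494 -0.0369  0.137 ] yaw -22.36 grip 0.0854 0.0 F [-2.8  0.2 -1.4] j [-0.07  0.45 -0.01  1.16  0.01  1.89] t 4.37 z [-0.046  0.014 -0.999]
roll 0.0690  shift -1.965 -3.249 2.025 j6~1.94
roll 0.0000  shift 0.031 0.176 3.696 j6~1.94
```

Request:
apply_moves --pt "0 0 0 0.069" --pt "-0.491 -0.812 0.506 0" --pt "-0.491 -0.812 0.506 0" --pt "-0.491 -0.812 0.506 0" --pt "-0.491 -0.812 0.506 0"

```text
clock: 4.78
eef_pos: [0.4743, -0.0427, 0.1045]
tool_rot: [0.85, 0.526, -0.013, -0.016]
ft_force: [0.9, -0.1, 0.6]
grip_width: 0.0852
grasp_force: 0.0
```

Request:
apply_moves --pt "0.006 0.035 0.74 0" --pt "0.006 0.035 0.74 0" --pt "0.006 0.035 0.74 0" --pt "0.006 0.035 0.74 0" --pt "0.006 0.035 0.74 0"

```text
clock: 5.2
eef_pos: [0.4758, -0.0428, 0.0303]
tool_rot: [0.85, 0.526, -0.013, -0.016]
ft_force: [1.2, 0.5, 0.2]
grip_width: 0.0854
grasp_force: 0.0
```

Request:
apply_moves --pt "0 0 0 0" --pt "0 0 0 0" --pt "0 0 0 0" --pt "0 0 0 0" --pt "0 0 0 0" --claw 0.3

```text
clock: 5.62
eef_pos: [0.4762, -0.0428, 0.0313]
tool_rot: [0.85, 0.526, -0.012, -0.015]
ft_force: [-0.1, 0.2, -1.0]
grip_width: 0.06
grasp_force: 15.1
```

Request:
apply_moves --pt "0 0 0 0" --pt "0 0 0 0" --pt "0 0 0 0" --pt "0 0 0 0" --pt "0 0 0 0" --claw 0.33

```text
clock: 6.03
eef_pos: [0.4763, -0.0428, 0.0313]
tool_rot: [0.85, 0.526, -0.012, -0.015]
ft_force: [-0.8, -0.5, 5.7]
grip_width: 0.0586
grasp_force: 63.9
```

Request:
apply_moves --pt "0 0 0 0" --pt "0 0 0 0" --pt "0 0 0 0" --pt "0 0 0 0" --pt "0 0 -0.3 0" --claw 0.3

```text
clock: 6.45
eef_pos: [0.4747, -0.0428, 0.0356]
tool_rot: [0.85, 0.526, -0.014, -0.016]
ft_force: [0.6, 0.4, -2.3]
grip_width: 0.06
grasp_force: 20.1
```

Request:
apply_moves --pt "0 0 -0.6 0" --pt "0 0 -0.6 0" --pt "0 0 -0.6 0" --pt "0 0 -0.6 0" --pt "0 0 -0.6 0"

```text
clock: 6.87
eef_pos: [0.4771, -0.0435, 0.0964]
tool_rot: [0.85, 0.526, -0.014, -0.016]
ft_force: [0.5, 0.1, -0.9]
grip_width: 0.0597
grasp_force: 20.1
```

Request:
apply_moves --pt "0 0 -0.6 0" --pt "0 0 -0.6 0" --pt "0 0 -0.6 0" --pt "0 0 -0.6 0" --pt "0 0 -0.6 0"

```text
clock: 7.28
eef_pos: [0.4795, -0.0443, 0.1563]
tool_rot: [0.85, 0.526, -0.014, -0.016]
ft_force: [0.7, 0.8, -0.8]
grip_width: 0.0596
grasp_force: 20.1
```

```bash
python3 - <<'E'
from h import *
w=snap('wrist','w2.png'); s=snap('scene','s2.png')
cv2.imwrite('pics/w2s2.png',np.hstack([cv2.resize(w['image'],(400,300)),s['image'][150:450,230:630]]))
plan()
E
```

```text
at [ 0.4813 -0.0445  0.1577] yaw -26.49 grip 0.0599 20.1 F [-0.5  0.2 -2.9] j [-0.1   0.3  -0.17  1.13  0.01  1.94] t 7.38 z [-0.036  0.013 -0.999]
```

View pics/w2s2.png

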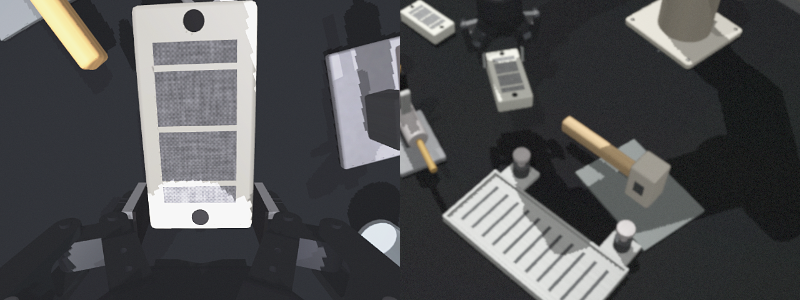

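The cassette is held level at 20 N, with the far end overhanging. I'll lower it and ease the claw open in small steps until it pivots under gravity.

Request:
apply_moves --pt "0 0 0.8 0" --pt "0 0 0.8 0" --pt "0 0 0.8 0" --pt "0 0 0.8 0" --pt "0 0 0.8 0"

```text
clock: 7.8
eef_pos: [0.4761, -0.0432, 0.0746]
tool_rot: [0.85, 0.526, -0.014, -0.016]
ft_force: [-0.1, -0.0, -2.0]
grip_width: 0.0598
grasp_force: 20.1
```

Request:
apply_moves --pt "0 0 0 0" --pt "0 0 0 0" --pt "0 0 0 0" --pt "0 0 0 0" --pt "0 0 0 0" --claw 0.296

```text
clock: 8.22
eef_pos: [0.4782, -0.0434, 0.0774]
tool_rot: [0.85, 0.526, -0.012, -0.015]
ft_force: [0.6, 0.2, -0.7]
grip_width: 0.0605
grasp_force: 5.2
```

Request:
apply_moves --pt "0 0 0 0" --pt "0 0 0 0" --pt "0 0 0 0" --pt "0 0 0 0" --pt "0 0 0 0" --claw 0.293

```text
clock: 8.63
eef_pos: [0.4775, -0.0435, 0.0766]
tool_rot: [0.85, 0.526, -0.013, -0.016]
ft_force: [-0.0, -0.1, -1.3]
grip_width: 0.0603
grasp_force: 1.2
```

```bash
python3 - <<'E'
from h import *
w=snap('wrist','w3.png'); s=snap('scene','s3.png')
cv2.imwrite('pics/w3s3.png',np.hstack([cv2.resize(w['image'],(400,300)),s['image'][150:450,230:630]]))
plan()
E
```

```text
at [ 0.4774 -0.0434  0.0765] yaw -26.5 grip 0.0605 1.2 F [ 0.2 -1.  -1.2] j [-0.1   0.38 -0.29  0.93  0.01  1.94] t 8.73 z [-0.039  0.013 -0.999]
```

View pics/w3s3.png

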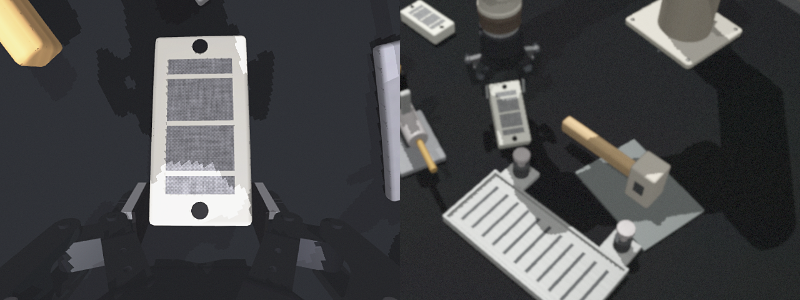

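The cassette pivoted, and its far end is now on the bench. I'll firm up the grip slightly and raise it so it hangs.

Request:
apply_moves --pt "0 0 0 0" --pt "0 0 -0.3 0" --pt "0 0 -0.3 0" --pt "0 0 -0.3 0" --pt "0 0 -0.3 0" --claw 0.2945

```text
clock: 9.15
eef_pos: [0.4785, -0.0436, 0.1013]
tool_rot: [0.85, 0.526, -0.013, -0.016]
ft_force: [0.3, -0.4, -1.1]
grip_width: 0.06
grasp_force: 1.0
```

Request:
apply_moves --pt "0 0 -0.4 0" --pt "0 0 -0.4 0" --pt "0 0 -0.4 0" --pt "0 0 -0.4 0" --pt "0 0 -0.4 0"

```text
clock: 9.57
eef_pos: [0.48, -0.0443, 0.1415]
tool_rot: [0.85, 0.526, -0.013, -0.016]
ft_force: [-1.0, 0.5, -0.9]
grip_width: 0.0601
grasp_force: 0.0
```

Request:
apply_moves --pt "0 0 -0.4 0" --pt "0 0 -0.4 0" --pt "0 0 -0.4 0" --pt "0 0 0 0" --pt "0 0 0 0"

```text
clock: 9.98
eef_pos: [0.4812, -0.0446, 0.1649]
tool_rot: [0.85, 0.526, -0.013, -0.015]
ft_force: [0.3, -0.7, -0.3]
grip_width: 0.0601
grasp_force: 0.0
```

```bash
python3 - <<'E'
from h import *
w=snap('wrist','w4.png'); s=snap('scene','s4.png')
cv2.imwrite('pics/w4s4.png',np.hstack([cv2.resize(w['image'],(400,300)),s['image'][150:450,230:630]]))
plan()
E
```

```text
at [ 0.4805 -0.0445  0.1641] yaw -26.49 grip 0.06 0.0 F [-0.5  0.   0.8] j [-0.1   0.3  -0.16  1.15  0.01  1.94] t 10.08 z [-0.04   0.013 -0.999]
```

View pics/w4s4.png

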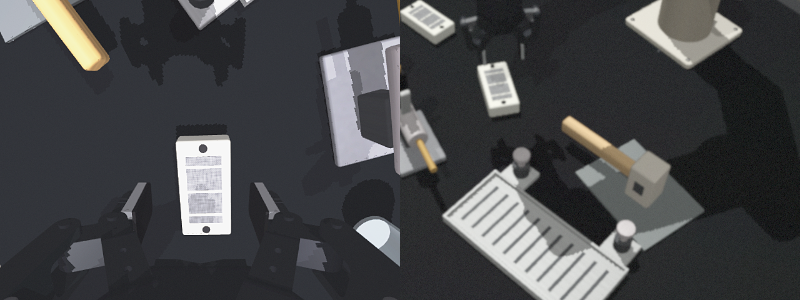

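At that setting the grip fell to zero and the cassette slid out. It lies flat again with its dots at about (203,148) and (206,229) in the half-size wrist view. I'll regrip and measure the hang angle from the dots.

```bash
cat >> h.py <<'E'
def dots(c,roi=None):
    """screw dots: small dark blobs wholly inside bright areas; returns pixel centres"""
    g=cv2.cvtColor(c['image'],cv2.COLOR_BGR2GRAY); out=[]
    hi=cv2.morphologyEx((g>165).astype(np.uint8),cv2.MORPH_OPEN,np.ones((3,3)))
    cs,h=cv2.findContours(hi,cv2.RETR_CCOMP,2)
    for k,hh in zip(cs,h[0]):
        if hh[3]<0: continue
        (x,y),r=cv2.minEnclosingCircle(k); a=cv2.contourArea(k)
        if a>12 and a>.5*np.pi*r*r and a<900: out.append((round(x,1),round(y,1),round(a)))
    return out
E
python3 - <<'E'
from h import *
for n in ('w2','w3','w4','w1'): print(n,dots(np.load(f'pics/{n}.png.npy',allow_pickle=True).item()))
w=np.load('pics/w4.png.npy',allow_pickle=True).item()
P=[ray(w,p,.028)[:2] for p in((324.5,237),(329,366))]; d=P[0]-P[1]; u=d/np.linalg.norm(d);m=(P[0]+P[1])/2
a=np.degrees(np.arctan2(d[1],d[0])); print(m,a,np.linalg.norm(d))
g=m-.047*u; print(g)
plan((g[0],g[1],.10,a-90),(g[0],g[1],.022,None))
E
```

```text
w2 [(320.0, 347.0, 576)]
w3 [(319.0, 336.5, 652), (334.0, 304.0, 47), (319.1, 73.0, 516)]
w4 [(329.6, 366.7, 128), (324.3, 237.5, 174)]
w1 [(216.5, 299.5, 161), (217.5, 141.5, 256)]
[ 0.45713087 -0.093033  ] 65.60727550341215 0.10174794070559222
[ 0.4377204  -0.13583759]
at [ 0.4805 -0.0445  0.1641] yaw -26.49 grip 0.06 0.0 F [-0.5  0.   0.8] j [-0.1   0.3  -0.16  1.15  0.01  1.94] t 10.08 z [-0.04   0.013 -0.999]
roll -0.0349  shift -5.030 0.072 3.225 j6~1.70
roll 0.0000  shift 0.017 0.162 3.897 j6~1.70
```

Request:
apply_moves --pt "0 0 0 -0.035" --pt "-1 0.015 0 0" --pt "-1 0.015 0 0" --pt "-1 0.015 0 0" --pt "-1 0.015 0 0" --claw 0

```text
clock: 10.5
eef_pos: [0.4479, -0.1183, 0.1639]
tool_rot: [0.84, 0.542, -0.013, -0.017]
ft_force: [-0.3, -0.7, -0.7]
grip_width: 0.0855
grasp_force: 0.0
```

Request:
apply_moves --pt "-1 0.015 0 0" --pt "0 0 0.8 0" --pt "0 0 0.8 0" --pt "0 0 0.8 0" --pt "0 0 0.8 0"

```text
clock: 10.92
eef_pos: [0.4378, -0.1355, 0.0996]
tool_rot: [0.84, 0.541, -0.013, -0.016]
ft_force: [-0.8, -1.1, -0.2]
grip_width: 0.086
grasp_force: 0.0
```

Request:
apply_moves --pt "0 0 0 0" --pt "0 0.16 0.98 0" --pt "0 0 0.98 0" --pt "0 0 0.98 0" --pt "0 0 0.98 0"

```text
clock: 11.33
eef_pos: [0.4387, -0.1357, 0.0221]
tool_rot: [0.84, 0.542, -0.013, -0.016]
ft_force: [0.7, 0.7, 0.2]
grip_width: 0.0852
grasp_force: 0.0
```

Request:
apply_moves --pt "0 0 0 0" --pt "0 0 0 0" --pt "0 0 0 0" --pt "0 0 0 0" --pt "0 0 0 0"

```text
clock: 11.75
eef_pos: [0.4394, -0.136, 0.0236]
tool_rot: [0.84, 0.542, -0.012, -0.015]
ft_force: [0.1, 0.2, -0.5]
grip_width: 0.0854
grasp_force: 0.0
```

```bash
python3 - <<'E'
from h import *
plan((0.4377,-.1358,.022,None))
w=snap('wrist','w5.png'); print(dots(w))
E
```

```text
at [ 0.4394 -0.136   0.0236] yaw -24.39 grip 0.0854 0.0 F [ 0.1  0.2 -0.5] j [-0.3   0.43 -0.4   0.78  0.    1.7 ] t 11.75 z [-0.036  0.012 -0.999]
roll 0.0000  shift -0.026 -0.079 0.084 j6~1.70
[(314.1, 357.0, 628)]
```

Request:
apply_moves --pt "0 0 0 0" --pt "0 0 0 0" --pt "0 0 0 0" --pt "0 0 0 0" --pt "0 0 0 0" --claw 0.32

```text
clock: 12.22
eef_pos: [0.4385, -0.1357, 0.0233]
tool_rot: [0.84, 0.542, -0.012, -0.016]
ft_force: [-2.3, 0.7, 7.0]
grip_width: 0.0589
grasp_force: 58.8
```

Request:
apply_moves --pt "0 0 0 0" --pt "0 0 -0.6 0" --pt "0 0 -0.6 0" --pt "0 0 -0.7 0" --pt "0 0 -0.6 0"

```text
clock: 12.63
eef_pos: [0.4399, -0.1363, 0.0728]
tool_rot: [0.84, 0.542, -0.013, -0.016]
ft_force: [0.4, -1.1, -0.3]
grip_width: 0.0589
grasp_force: 58.5
```

Request:
apply_moves --pt "0 0 0 0" --pt "0 0 0 0" --pt "0 0 0 0" --pt "0 0 0 0" --pt "0 0 0 0" --claw 0.296

```text
clock: 13.05
eef_pos: [0.4394, -0.1361, 0.0714]
tool_rot: [0.84, 0.542, -0.013, -0.017]
ft_force: [-0.2, 0.1, -1.7]
grip_width: 0.0602
grasp_force: 15.7
```

```bash
cat >> h.py <<'E'
def tilt(c,far,pos,R):
    """angle below the tool's normal plane of a cassette gripped 13 mm from its end, from its far dot (98 mm from the pivot)"""
    from scipy.optimize import minimize_scalar as ms
    best=lambda s,h: ms(lambda t: np.linalg.norm(proj(c,pos+R@np.array([s*(.098*np.cos(t)+.014*np.sin(t)),0,h+.098*np.sin(t)-.014*np.cos(t)]))-far[:2]),bounds=(-.3,1.6),method='bounded')
    for s in(1,-1):
        r=best(s,.008); print('tilt s%d %.1f deg, resid %.0f px'%(s,np.degrees(r.x),r.fun))
E
python3 - <<'E'
from h import *
plan(); w=snap('wrist','w6.png'); d=dots(w); print(d)
o=bot.get_obs(); R=Ro.from_quat(o['tool_rot']).as_matrix()
for q in d: tilt(w,q,np.array(o['eef_pos']),R)
E
```

```text
at [ 0.4394 -0.1361  0.0714] yaw -24.39 grip 0.0602 15.7 F [-0.2  0.1 -1.7] j [-0.3   0.36 -0.35  0.91  0.    1.7 ] t 13.05 z [-0.041  0.014 -0.999]
[(319.1, 357.0, 644)]
tilt s1 91.7 deg, resid 128 px
tilt s-1 58.9 deg, resid 0 px
```

Request:
apply_moves --pt "0 0 0 0" --pt "0 0 0 0" --pt "0 0 0 0" --pt "0 0 0 0" --pt "0 0 0 0" --claw 0.295

```text
clock: 13.52
eef_pos: [0.4402, -0.1363, 0.0722]
tool_rot: [0.84, 0.542, -0.013, -0.016]
ft_force: [-0.4, 0.4, -1.1]
grip_width: 0.0601
grasp_force: 13.3
```

```bash
sed -i 's/g>165/g>130/' h.py; python3 - <<'E'
from h import *
print(dots(np.load('pics/w2.png.npy',allow_pickle=True).item()))
print(dots(np.load('pics/w6.png.npy',allow_pickle=True).item()))
plan(); w=snap('wrist','w7.png'); d=dots(w); print(d)
o=bot.get_obs(); R=Ro.from_quat(o['tool_rot']).as_matrix()
for q in d: tilt(w,q,np.array(o['eef_pos']),R)
E
```

```text
[(290.0, 221.0, 14), (330.5, 148.5, 23), (320.0, 346.5, 567), (316.0, 285.5, 40), (332.0, 220.0, 14), (311.0, 220.0, 14), (264.0, 183.0, 12), (264.0, 136.0, 12), (356.0, 121.0, 14), (344.5, 118.0, 16), (348.5, 114.5, 15), (247.0, 98.0, 12), (351.5, 78.0, 18), (279.0, 69.0, 14), (333.0, 66.0, 19)]
[(206.0, 327.0, 16), (220.1, 308.0, 16), (319.1, 357.0, 632), (327.5, 306.5, 13), (371.0, 286.0, 14), (264.0, 286.0, 12), (375.3, 284.3, 28), (367.5, 282.5, 13), (353.0, 282.5, 16), (324.5, 282.0, 15), (306.8, 283.0, 50), (270.0, 279.0, 12), (360.0, 276.0, 12), (260.0, 278.5, 66), (299.0, 272.0, 12), (291.5, 271.5, 15), (334.5, 258.5, 13), (260.7, 260.7, 22), (330.5, 255.0, 16), (309.0, 254.2, 17), (300.0, 257.0, 32), (279.9, 241.2, 66), (271.5, 233.5, 15), (365.0, 230.0, 12), (327.0, 230.0, 12), (297.0, 230.0, 12), (275.4, 223.6, 18), (346.0, 220.0, 14), (327.0, 216.0, 14), (319.4, 216.0, 14), (289.0, 216.0, 12), (380.5, 215.5, 12), (357.0, 215.6, 15), (286.0, 200.0, 50), (368.5, 196.5, 14), (288.5, 194.5, 14), (381.0, 193.0, 12), (377.0, 190.0, 12), (369.0, 189.6, 14), (323.5, 189.0, 18), 
[... 8339 characters left out ...]
7 deg, resid 198 px
tilt s1 29.5 deg, resid 20 px
tilt s-1 91.7 deg, resid 196 px
tilt s1 29.2 deg, resid 14 px
tilt s-1 91.7 deg, resid 196 px
tilt s1 29.2 deg, resid 22 px
tilt s-1 91.7 deg, resid 197 px
tilt s1 29.2 deg, resid 30 px
tilt s-1 91.7 deg, resid 198 px
tilt s1 29.0 deg, resid 2 px
tilt s-1 91.7 deg, resid 196 px
tilt s1 27.2 deg, resid 18 px
tilt s-1 91.7 deg, resid 201 px
tilt s1 26.8 deg, resid 65 px
tilt s-1 91.7 deg, resid 212 px
tilt s1 25.5 deg, resid 56 px
tilt s-1 91.7 deg, resid 212 px
tilt s1 25.2 deg, resid 31 px
tilt s-1 91.7 deg, resid 207 px
tilt s1 25.2 deg, resid 68 px
tilt s-1 91.7 deg, resid 216 px
tilt s1 25.4 deg, resid 48 px
tilt s-1 91.7 deg, resid 210 px
```

```bash
python3 - <<'E'
s=open('h.py').read(); i=s.index('def tilt'); s=s[:i]+'''def tilt(f):
    """tilt (deg) of a held cassette below level from the far edge of its upper face (107 mm from the pivot)"""
    from scipy.optimize import minimize_scalar as ms
    c=snap('wrist',f); o=bot.get_obs(); pos=np.array(o['eef_pos']); R=Ro.from_quat(o['tool_rot']).as_matrix()
    return tilt_c(c,pos,R,ms)
def tilt_c(c,pos,R,ms):
    g=cv2.GaussianBlur(cv2.cvtColor(c['image'],cv2.COLOR_BGR2GRAY),(5,5),0)
    col=(g[:330,300:340]>85).mean(1); r=330
    while r>0 and col[r-12:r].max()>.5: r-=1
    X=lambda t: pos+R@np.array([.107*np.cos(t)+.014*np.sin(t),0,.006+.107*np.sin(t)-.014*np.cos(t)])
    b=ms(lambda t: abs(proj(c,X(t))[1]-r),bounds=(-.4,1.6),method='bounded')
    print('far edge row',r,'tilt %.1f deg (resid %.0f)'%(np.degrees(b.x),b.fun))
'''; open('h.py','w').write(s)
E
python3 - <<'E'
from h import *
from scipy.optimize import minimize_scalar as ms
q=lambda n,p,z: tilt_c(np.load(f'pics/{n}.png.npy',allow_pickle=True).item(),np.array(p),Ro.from_quat(z).as_matrix(),ms)
z=np.array([.85,.526,-.013,-.016]); z/=np.linalg.norm(z)
q('w2',[.4813,-.0445,.1577],z);q('w3',[.4774,-.0434,.0765],z)
z=np.array([.84,.542,-.013,-.016]); z/=np.linalg.norm(z); q('w6',[.4394,-.1361,.0714],z); q('w7',[.4402,-.1363,.0722],z)
E
```

```text
far edge row 47 tilt 29.8 deg (resid 0)
far edge row 81 tilt 41.1 deg (resid 0)
far edge row 37 tilt 25.2 deg (resid 0)
far edge row 38 tilt 25.6 deg (resid 0)
```

Request:
apply_moves --pt "0 0 0 0" --pt "0 0 0 0" --pt "0 0 0 0" --pt "0 0 0 0" --pt "0 0 0 0" --claw 0.2935

```text
clock: 13.98
eef_pos: [0.4403, -0.1363, 0.0723]
tool_rot: [0.84, 0.542, -0.013, -0.016]
ft_force: [-0.5, 0.0, -0.1]
grip_width: 0.06
grasp_force: 7.6
```

```bash
python3 - <<'E'
from h import *
plan(); tilt('w8.png')
E
```

```text
at [ 0.4403 -0.1363  0.0723] yaw -24.39 grip 0.06 7.6 F [-0.5  0.  -0.1] j [-0.3   0.36 -0.35  0.91  0.    1.7 ] t 13.98 z [-0.039  0.013 -0.999]
far edge row 76 tilt 39.3 deg (resid 0)
```

It started to pivot at 7.6 N (far edge row moved from 38 to 76) and is still gripped. I'll raise it at this setting.

Request:
apply_moves --pt "0 0 -0.3 0" --pt "0 0 -0.3 0" --pt "0 0 -0.3 0" --pt "0 0 -0.3 0" --pt "0 0 -0.3 0"

```text
clock: 14.45
eef_pos: [0.4416, -0.1367, 0.1032]
tool_rot: [0.84, 0.542, -0.013, -0.016]
ft_force: [-0.9, -0.4, -0.4]
grip_width: 0.0603
grasp_force: 0.7
```

```bash
python3 - <<'E'
from h import *
plan(); tilt('w9.png')
E
```

```text
at [ 0.4416 -0.1367  0.1032] yaw -24.39 grip 0.0603 0.7 F [-0.9 -0.4 -0.4] j [-0.3   0.32 -0.3   0.98  0.    1.7 ] t 14.45 z [-0.038  0.013 -0.999]
far edge row 317 tilt 91.7 deg (resid 91)
```

Request:
apply_moves --pt "0 0 -0.4 0" --pt "0 0 -0.4 0" --pt "0 0 -0.4 0" --pt "0 0 -0.4 0" --pt "0 0 0 0"

```text
clock: 14.92
eef_pos: [0.444, -0.1376, 0.1363]
tool_rot: [0.84, 0.542, -0.012, -0.015]
ft_force: [-0.0, -0.7, -0.1]
grip_width: 0.0601
grasp_force: 0.0
```

```bash
python3 - <<'E'
from h import *
plan(); tilt('w10.png'); s=snap('scene','s10.png'); w=cv2.imread('pics/w10.png')
cv2.imwrite('pics/w10s.png',np.hstack([cv2.resize(w,(400,300)),s['image'][100:400,180:580]]))
E
```

```text
at [ 0.444  -0.1376  0.1363] yaw -24.39 grip 0.0601 0.0 F [-0.  -0.7 -0.1] j [-0.3   0.29 -0.25  1.07  0.    1.7 ] t 14.92 z [-0.035  0.012 -0.999]
far edge row 330 tilt 91.7 deg (resid 104)
```

View pics/w10s.png

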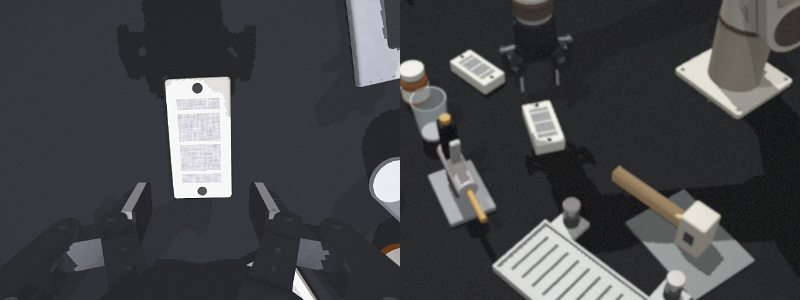

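It came loose again, because the grip force decays while lifting. I'll work in stages instead: lift with a firm grip, loosen so the far end drops to the bench, retighten, and repeat.

```bash
python3 - <<'E'
from h import *
w=np.load('pics/w10.png.npy',allow_pickle=True).item()
P=[ray(w,p,.028)[:2] for p in((394,176),(404,381))] if 0 else [ray(w,p,.028)[:2] for p in((394*.8+.2,176),(404*.8,381))]
d=[q[:2] for q in dots(w) if q[2]>120]; print(d)
if len(d)>=2:
    d=sorted(d,key=lambda q:q[1]); P=[ray(w,d[0],.028)[:2],ray(w,d[-1],.028)[:2]]
d=P[0]-P[1]; u=d/np.linalg.norm(d);m=(P[0]+P[1])/2
a=np.degrees(np.arctan2(d[1],d[0])); print(m,a,np.linalg.norm(d))
g=m-.047*u; print(g)
plan((g[0],g[1],.10,a-90),(g[0],g[1],.022,None))
E
```

```text
[(323.0, 305.0), (315.4, 140.9)]
[ 0.44498227 -0.12616245] 68.138314805026 0.10197204346157768
[ 0.42748101 -0.16978247]
at [ 0.443  -0.1373  0.1348] yaw -24.39 grip 0.0604 0.0 F [ 0.9 -0.2 -0.1] j [-0.3   0.29 -0.26  1.06  0.    1.7 ] t 15.02 z [-0.038  0.013 -0.999]
roll -0.0421  shift -1.794 -0.046 1.745 j6~1.57
roll 0.0000  shift 0.009 0.155 3.897 j6~1.57
```

Request:
apply_moves --pt "0 0 0 -0.042" --pt "-0.9 0 0 0" --pt "-0.9 0 0 0" --pt "0 0 0.9 0" --pt "0 0 0.85 0" --claw 0

```text
clock: 15.43
eef_pos: [0.4282, -0.1711, 0.0993]
tool_rot: [0.829, 0.559, -0.012, -0.015]
ft_force: [0.2, 0.4, -0.5]
grip_width: 0.0856
grasp_force: 0.0
```

Request:
apply_moves --pt "0 0 0 0" --pt "0 0.05 0.96 0" --pt "0 0.05 0.96 0" --pt "0 0 0.96 0" --pt "0 0 0.96 0"

```text
clock: 15.85
eef_pos: [0.4271, -0.1698, 0.0222]
tool_rot: [0.828, 0.56, -0.012, -0.016]
ft_force: [-0.3, 0.0, 0.4]
grip_width: 0.0853
grasp_force: 0.0
```

Request:
apply_moves --pt "0 0 0 0" --pt "0 0 0 0" --pt "0 0 0 0" --pt "0 0 0 0" --pt "0 0 0 0" --claw 0.31

```text
clock: 16.27
eef_pos: [0.4277, -0.1702, 0.0236]
tool_rot: [0.828, 0.56, -0.012, -0.015]
ft_force: [-0.1, 0.1, -0.7]
grip_width: 0.0597
grasp_force: 37.7
```

Request:
apply_moves --pt "0 0 0 0" --pt "0 0 0 0" --pt "0 0 -0.5 0" --pt "0 0 -0.5 0" --pt "0 0 -0.5 0"

```text
clock: 16.68
eef_pos: [0.4276, -0.1702, 0.0529]
tool_rot: [0.828, 0.56, -0.013, -0.016]
ft_force: [0.2, -0.3, -1.2]
grip_width: 0.0594
grasp_force: 37.8
```

Request:
apply_moves --pt "0 0 0 0" --pt "0 0 0 0" --pt "0 0 0 0" --pt "0 0 0 0" --pt "0 0 0 0" --claw 0.293

```text
clock: 17.1
eef_pos: [0.4273, -0.17, 0.0518]
tool_rot: [0.828, 0.56, -0.013, -0.017]
ft_force: [0.5, -0.4, -1.1]
grip_width: 0.0606
grasp_force: 8.6
```

Request:
apply_moves --pt "0 0 0 0" --pt "0 0 0 0" --pt "0 0 0 0" --pt "0 0 0 0" --pt "0 0 0 0" --claw 0.31

```text
clock: 17.52
eef_pos: [0.4279, -0.1702, 0.0524]
tool_rot: [0.828, 0.56, -0.012, -0.016]
ft_force: [-0.7, -0.4, -1.1]
grip_width: 0.0596
grasp_force: 37.3
```

```bash
python3 - <<'E'
from h import *
plan(); tilt('w11.png')
E
```

```text
at [ 0.4279 -0.1702  0.0524] yaw -21.87 grip 0.0596 37.3 F [-0.7 -0.4 -1.1] j [-0.38  0.39 -0.37  0.86 -0.    1.58] t 17.52 z [-0.039  0.013 -0.999]
far edge row 33 tilt 23.7 deg (resid 0)
```

```bash
sed -i 's/300:340\]>85/340:360]>85/' h.py; python3 - <<'E'
from h import *
from scipy.optimize import minimize_scalar as ms
q=lambda n,p,z: tilt_c(np.load(f'pics/{n}.png.npy',allow_pickle=True).item(),np.array(p),Ro.from_quat(np.array(z)/np.linalg.norm(z)).as_matrix(),ms)
z=[.85,.526,-.013,-.016]
q('w2',[.4813,-.0445,.1577],z);q('w3',[.4774,-.0434,.0765],z)
z=[.84,.542,-.013,-.016]; q('w6',[.4394,-.1361,.0714],z); q('w7',[.4402,-.1363,.0722],z);q('w8',[.4403,-.1363,.0723],z);q('w9',[.4416,-.1367,.1032],z)
q('w11',[.4279,-.1702,.0524],[.828,.56,-.012,-.016])
E
```

```text
Traceback (most recent call last):
  File "h.py", line 43, in tilt_c
    while r>0 and col[r-12:r].max()>.5: r-=1
                  ~~~~~~~~~~~~~~~^^
ValueError: zero-size array to reduction operation maximum which has no identity
```

```bash
sed -i 's/col\[r-12:r\]/col[max(0,r-12):r]/' h.py; python3 - <<'E'
from h import *
from scipy.optimize import minimize_scalar as ms
q=lambda n,p,z: tilt_c(np.load(f'pics/{n}.png.npy',allow_pickle=True).item(),np.array(p),Ro.from_quat(np.array(z)/np.linalg.norm(z)).as_matrix(),ms)
z=[.85,.526,-.013,-.016]
q('w2',[.4813,-.0445,.1577],z);q('w3',[.4774,-.0434,.0765],z)
z=[.84,.542,-.013,-.016]; q('w6',[.4394,-.1361,.0714],z); q('w7',[.4402,-.1363,.0722],z);q('w8',[.4403,-.1363,.0723],z);q('w9',[.4416,-.1367,.1032],z)
q('w11',[.4279,-.1702,.0524],[.828,.56,-.012,-.016])
E
```

```text
far edge row 0 tilt 12.0 deg (resid 0)
far edge row 57 tilt 32.5 deg (resid 0)
far edge row 0 tilt 10.3 deg (resid 0)
far edge row 0 tilt 10.3 deg (resid 0)
far edge row 53 tilt 31.1 deg (resid 0)
far edge row 82 tilt 41.4 deg (resid 0)
far edge row 0 tilt 10.4 deg (resid 0)
```

Request:
apply_moves --pt "0 0 0 0" --pt "0 0 0 0" --pt "0 0 0 0" --pt "0 0 0 0" --pt "0 0 0 0" --claw 0.291

```text
clock: 17.98
eef_pos: [0.428, -0.1703, 0.0526]
tool_rot: [0.828, 0.56, -0.012, -0.016]
ft_force: [-0.2, -0.8, -0.5]
grip_width: 0.0606
grasp_force: 0.0
```

Request:
apply_moves --pt "0 0 0 0" --pt "0 0 0 0" --pt "0 0 0 0" --pt "0 0 -0.5 0" --pt "0 0 -0.5 0" --claw 0.31

```text
clock: 18.4
eef_pos: [0.4279, -0.1702, 0.0721]
tool_rot: [0.828, 0.56, -0.013, -0.017]
ft_force: [-0.7, -0.3, 0.5]
grip_width: 0.0589
grasp_force: 0.0
```

```bash
python3 - <<'E'
from h import *
plan(); tilt('w12.png')
E
```

```text
at [ 0.4279 -0.1702  0.0721] yaw -21.87 grip 0.0589 0.0 F [-0.7 -0.3  0.5] j [-0.38  0.36 -0.35  0.91 -0.    1.58] t 18.4 z [-0.041  0.014 -0.999]
far edge row 40 tilt 26.8 deg (resid 0)
```

Request:
apply_moves --pt "0 0 0 0" --pt "0 0 0 0" --pt "0 0 0 0" --pt "0 0 0 0" --pt "0 0 0 0" --claw 0.291

```text
clock: 18.87
eef_pos: [0.4283, -0.1704, 0.072]
tool_rot: [0.828, 0.56, -0.013, -0.017]
ft_force: [-0.2, -0.4, -0.2]
grip_width: 0.0605
grasp_force: 0.0
```

Request:
apply_moves --pt "0 0 0 0" --pt "0 0 0 0" --pt "0 0 0 0" --pt "0 0 0 0" --pt "0 0 0 0" --claw 0.31

```text
clock: 19.28
eef_pos: [0.4287, -0.1705, 0.0725]
tool_rot: [0.828, 0.56, -0.012, -0.016]
ft_force: [0.1, 0.0, 0.5]
grip_width: 0.0593
grasp_force: 0.0
```

```bash
python3 - <<'E'
from h import *
plan(); tilt('w13.png')
E
```

```text
at [ 0.4287 -0.1705  0.0725] yaw -21.87 grip 0.0593 0.0 F [0.1 0.  0.5] j [-0.38  0.36 -0.34  0.91 -0.    1.58] t 19.28 z [-0.039  0.013 -0.999]
far edge row 40 tilt 26.4 deg (resid 0)
```

Too loose that time; it is flat again. It pivots below about 7 N and slips below about 1.5 N, so I'll aim for 3–6 N with finer claw steps.

```bash
cat >> h.py <<'E'
def cas(c):
    d=sorted([q[:2] for q in dots(c) if q[2]>120],key=lambda q:q[1]); P=[ray(c,d[0],.028)[:2],ray(c,d[-1],.028)[:2]]
    d=P[0]-P[1]; u=d/np.linalg.norm(d); m=(P[0]+P[1])/2; a=np.degrees(np.arctan2(d[1],d[0]))
    print('cassette',m.round(4),'axis',a.round(2),'len',np.linalg.norm(d).round(4)); return m,u,a
E
python3 - <<'E'
from h import *
w=np.load('pics/w13.png.npy',allow_pickle=True).item(); print([q for q in dots(w) if q[2]>120])
m,u,a=cas(w); g=m-.047*u
plan((g[0],g[1],.0725,a-90),(g[0],g[1],.022,None))
E
```

```text
[(321.5, 303.6, 345), (315.0, 63.9, 563)]
cassette [ 0.4427 -0.1303] axis 69.6 len 0.1026
at [ 0.4286 -0.1705  0.0725] yaw -21.87 grip 0.0591 0.0 F [ 0.2 -0.4  1.1] j [-0.38  0.36 -0.34  0.91 -0.    1.58] t 19.33 z [-0.039  0.013 -0.999]
roll -0.0245  shift -0.220 -0.040 0.001 j6~1.54
roll 0.0000  shift 0.003 0.103 2.523 j6~1.54
```

Request:
apply_moves --pt "0 0 0 -0.024" --pt "-0.22 0 0 0" --pt "0 0 0 0" --pt "0 0 0 0" --pt "0 0 0 0" --claw 0

```text
clock: 19.75
eef_pos: [0.4271, -0.1747, 0.0725]
tool_rot: [0.821, 0.57, -0.012, -0.016]
ft_force: [0.5, 0.2, 0.3]
grip_width: 0.0855
grasp_force: 0.0
```

Request:
apply_moves --pt "0 0.06 0.6 0" --pt "0 0 0.6 0" --pt "0 0 0.6 0" --pt "0 0 0.6 0" --pt "0 0 0.12 0"

```text
clock: 20.17
eef_pos: [0.4249, -0.1738, 0.0205]
tool_rot: [0.821, 0.57, -0.013, -0.018]
ft_force: [0.1, 0.3, -0.5]
grip_width: 0.0851
grasp_force: 0.0
```

Request:
apply_moves --pt "0 0 0 0" --pt "0 0 0 0" --pt "0 0 0 0" --pt "0 0 0 0" --pt "0 0 0 0" --claw 0.31

```text
clock: 20.58
eef_pos: [0.4268, -0.1746, 0.0229]
tool_rot: [0.821, 0.57, -0.012, -0.016]
ft_force: [-1.3, 0.2, 3.6]
grip_width: 0.0599
grasp_force: 38.3
```

Request:
apply_moves --pt "0 0 0 0" --pt "0 0 -0.8 0" --pt "0 0 -0.8 0" --pt "0 0 -0.8 0" --pt "0 0 -0.8 0"

```text
clock: 21.0
eef_pos: [0.4286, -0.1752, 0.0864]
tool_rot: [0.821, 0.57, -0.012, -0.017]
ft_force: [0.7, -0.0, -1.6]
grip_width: 0.0596
grasp_force: 37.6
```

Request:
apply_moves --pt "0 0 -0.6 0" --pt "0 0 -0.6 0" --pt "0 0 0 0" --pt "0 0 0 0" --pt "0 0 0 0"

```text
clock: 21.42
eef_pos: [0.4292, -0.1754, 0.1092]
tool_rot: [0.821, 0.57, -0.013, -0.017]
ft_force: [-1.5, -0.6, -2.1]
grip_width: 0.0599
grasp_force: 37.6
```

Request:
apply_moves --pt "0 0 0 0" --pt "0 0 0 0" --pt "0 0 0 0" --pt "0 0 0 0" --pt "0 0 0 0" --claw 0.2926

```text
clock: 21.83
eef_pos: [0.4293, -0.1755, 0.1098]
tool_rot: [0.821, 0.57, -0.013, -0.017]
ft_force: [-1.2, 0.5, -0.3]
grip_width: 0.0604
grasp_force: 7.0
```

```bash
python3 - <<'E'
from h import *
plan(); tilt('w14.png')
E
```

```text
at [ 0.4293 -0.1755  0.1098] yaw -20.43 grip 0.0604 7.0 F [-1.2  0.5 -0.3] j [-0.39  0.32 -0.29  1.   -0.    1.54] t 21.83 z [-0.04   0.013 -0.999]
far edge row 118 tilt 54.1 deg (resid 0)
```

Request:
apply_moves --pt "0 0 0 0" --pt "0 0 0 0" --pt "0 0 0 0" --pt "0 0 0 0" --pt "0 0 0 0" --claw 0.2926

```text
clock: 22.3
eef_pos: [0.4298, -0.1754, 0.1099]
tool_rot: [0.821, 0.57, -0.012, -0.016]
ft_force: [-0.4, 0.4, -1.0]
grip_width: 0.0608
grasp_force: 6.9
```

```bash
python3 - <<'E'
from h import *
plan(); tilt('w15.png')
E
```

```text
at [ 0.4298 -0.1754  0.1099] yaw -20.42 grip 0.0608 6.9 F [-0.4  0.4 -1. ] j [-0.39  0.32 -0.29  1.   -0.    1.54] t 22.3 z [-0.039  0.013 -0.999]
far edge row 118 tilt 54.1 deg (resid 0)
```

Request:
apply_moves --pt "0 0 -0.3 0" --pt "0 0 -0.3 0" --pt "0 0 0 0" --pt "0 0 0 0" --pt "0 0 0 0" --claw 0.2922

```text
clock: 22.77
eef_pos: [0.4304, -0.1758, 0.1224]
tool_rot: [0.821, 0.57, -0.012, -0.016]
ft_force: [0.1, 0.1, 0.5]
grip_width: 0.0602
grasp_force: 0.1
```

```bash
python3 - <<'E'
from h import *
plan(); tilt('w16.png')
E
```

```text
at [ 0.4304 -0.1758  0.1224] yaw -20.43 grip 0.0602 0.1 F [0.1 0.1 0.5] j [-0.39  0.3  -0.27  1.03 -0.    1.54] t 22.77 z [-0.038  0.013 -0.999]
far edge row 151 tilt 65.6 deg (resid 0)
```

Force is nearly gone, so I'm tightening at once and then checking.

Request:
apply_moves --pt "0 0 0 0" --pt "0 0 0 0" --pt "0 0 0 0" --pt "0 0 0 0" --pt "0 0 0 0" --claw 0.305

```text
clock: 23.23
eef_pos: [0.4303, -0.1758, 0.1221]
tool_rot: [0.821, 0.57, -0.012, -0.016]
ft_force: [-1.1, -1.2, 2.1]
grip_width: 0.0598
grasp_force: 14.0
```

```bash
python3 - <<'E'
from h import *
plan(); tilt('w17.png'); w=cv2.imread('pics/w17.png'); s=snap('scene','s17.png')
print([q for q in dots(np.load('pics/w17.png.npy',allow_pickle=True).item()) if q[2]>100])
cv2.imwrite('pics/w17s.png',np.hstack([cv2.resize(w,(400,300)),s['image'][50:350,180:580]]))
E
```

```text
at [ 0.4303 -0.1758  0.1221] yaw -20.43 grip 0.0598 14.0 F [-1.1 -1.2  2.1] j [-0.39  0.3  -0.27  1.03 -0.    1.54] t 23.23 z [-0.039  0.013 -0.999]
far edge row 151 tilt 65.6 deg (resid 0)
[(320.1, 314.0, 530)]
```

View pics/w17s.png

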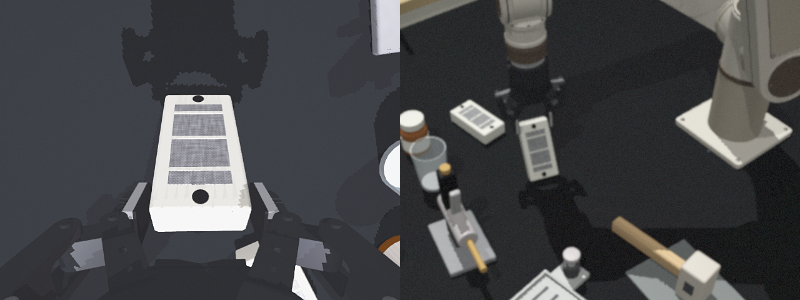

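Gripped at 14 N with the slab tilted about 60°. I'll tighten, lift clear and loosen again so it swings further down.

Request:
apply_moves --pt "0 0 0 0" --pt "0 0 0 0" --pt "0 0 -0.5 0" --pt "0 0 -0.5 0" --pt "0 0 0 0" --claw 0.31

```text
clock: 23.75
eef_pos: [0.4318, -0.176, 0.1429]
tool_rot: [0.821, 0.57, -0.011, -0.016]
ft_force: [0.7, -0.0, -0.1]
grip_width: 0.0594
grasp_force: 22.8
```

Request:
apply_moves --pt "0 0 0 0" --pt "0 0 0 0" --pt "0 0 0 0" --pt "0 0 0 0" --pt "0 0 0 0" --claw 0.2935

```text
clock: 24.17
eef_pos: [0.4307, -0.1758, 0.1416]
tool_rot: [0.821, 0.57, -0.012, -0.017]
ft_force: [-0.1, -0.1, -0.9]
grip_width: 0.0606
grasp_force: 0.0
```

```bash
python3 - <<'E'
from h import *
plan(); tilt('w18.png')
E
```

```text
at [ 0.4307 -0.1758  0.1416] yaw -20.43 grip 0.0606 0.0 F [-0.1 -0.1 -0.9] j [-0.39  0.29 -0.24  1.09 -0.    1.54] t 24.17 z [-0.04   0.013 -0.999]
far edge row 205 tilt 84.3 deg (resid 0)
```

Request:
apply_moves --pt "0 0 0 0" --pt "0 0 0 0" --pt "0 0 0 0" --pt "0 0 0 0" --pt "0 0 0 0" --claw 0.31

```text
clock: 24.63
eef_pos: [0.431, -0.176, 0.142]
tool_rot: [0.821, 0.57, -0.012, -0.016]
ft_force: [0.3, -0.1, 0.8]
grip_width: 0.0587
grasp_force: 0.0
```

```bash
python3 - <<'E'
from h import *
plan(); tilt('w19.png'); print([q for q in dots(np.load('pics/w19.png.npy',allow_pickle=True).item()) if q[2]>100])
o=bot.get_obs();c=np.load('pics/w19.png.npy',allow_pickle=True).item();R=Ro.from_quat(o['tool_rot']).as_matrix()
# white blob outline near the jaws
g=cv2.GaussianBlur(cv2.cvtColor(c['image'],cv2.COLOR_BGR2GRAY),(5,5),0)
k=[k for k in cv2.findContours((g>110).astype(np.uint8),0,2)[0] if cv2.contourArea(k)>3000]
for q in k: print(cv2.approxPolyDP(q,6,True)[:,0].tolist())
E
```

```text
at [ 0.431 -0.176  0.142] yaw -20.43 grip 0.0587 0.0 F [ 0.3 -0.1  0.8] j [-0.39  0.28 -0.24  1.09 -0.    1.54] t 24.63 z [-0.039  0.013 -0.999]
far edge row 205 tilt 84.3 deg (resid 0)
[(311.0, 368.6, 148), (318.0, 225.5, 207)]
[[623, 217], [600, 238], [592, 264], [594, 243], [590, 269], [639, 315], [639, 217]]
[[279, 202], [270, 213], [269, 372], [351, 380], [365, 211]]
[[577, 0], [579, 89], [639, 82], [639, 31], [630, 27], [624, 0]]
```

It fell again. The 6.9 N hold at `claw` 0.2926 was stable at 54°, so from there I'll bounce the tool vertically to swing it the rest of the way instead of loosening.

```bash
python3 - <<'E'
from h import *
w=np.load('pics/w19.png.npy',allow_pickle=True).item()
m,u,a=cas(w); g=m-.047*u; print(g)
plan((g[0],g[1],.075,a-90),(g[0],g[1],.0215,None))
E
```

```text
cassette [ 0.4096 -0.2108] axis 66.74 len 0.1022
[ 0.39101128 -0.25397946]
at [ 0.4309 -0.176   0.142 ] yaw -20.43 grip 0.0592 0.0 F [0.1 0.  0.7] j [-0.39  0.28 -0.24  1.09 -0.    1.54] t 24.68 z [-0.039  0.013 -0.999]
roll 0.0472  shift -4.361 -0.157 3.373 j6~1.40
roll 0.0000  shift 0.009 0.109 2.673 j6~1.40
```

```bash
python3 - <<'E'
from h import *
w=np.load('pics/w19.png.npy',allow_pickle=True).item()
m,u,a=cas(w); g=m+.047*u; print(g)
plan((g[0],g[1],.142,a+90.01),(g[0],g[1],.0215,None))
E
```

```text
cassette [ 0.4096 -0.2108] axis 66.74 len 0.1022
[ 0.42812553 -0.16761666]
at [ 0.4309 -0.176   0.142 ] yaw -20.43 grip 0.0592 0.0 F [0.1 0.  0.7] j [-0.39  0.28 -0.24  1.09 -0.    1.54] t 24.68 z [-0.039  0.013 -0.999]
roll -2.9530  shift -0.327 0.294 0.010 j6~-1.54
roll 0.0000  shift -0.020 -0.246 6.020 j6~-1.54
```

Request:
apply_moves --pt "0 0 0 -0.118" --pt "0 0 0 -0.118" --pt "0 0 0 -0.118" --pt "0 0 0 -0.118" --pt "0 0 0 -0.118" --claw 0

```text
clock: 25.1
eef_pos: [0.4309, -0.1759, 0.142]
tool_rot: [0.606, 0.795, -0.007, -0.019]
ft_force: [-0.2, 0.1, -0.6]
grip_width: 0.0855
grasp_force: 0.0
```

Request:
apply_moves --pt "0 0 0 -0.118" --pt "0 0 0 -0.118" --pt "0 0 0 -0.118" --pt "0 0 0 -0.118" --pt "0 0 0 -0.118"

```text
clock: 25.52
eef_pos: [0.4309, -0.1759, 0.142]
tool_rot: [0.336, 0.942, -0.0, -0.02]
ft_force: [-0.6, 0.7, 0.6]
grip_width: 0.0852
grasp_force: 0.0
```

Request:
apply_moves --pt "0 0 0 -0.118" --pt "0 0 0 -0.118" --pt "0 0 0 -0.118" --pt "0 0 0 -0.118" --pt "0 0 0 -0.118"

```text
clock: 25.93
eef_pos: [0.4309, -0.1759, 0.142]
tool_rot: [0.034, 0.999, 0.006, -0.02]
ft_force: [-0.6, -0.5, 0.2]
grip_width: 0.0855
grasp_force: 0.0
```

Request:
apply_moves --pt "0 0 0 -0.118" --pt "0 0 0 -0.118" --pt "0 0 0 -0.118" --pt "0 0 0 -0.118" --pt "0 0 0 -0.118"

```text
clock: 26.35
eef_pos: [0.4309, -0.1759, 0.142]
tool_rot: [-0.272, 0.962, 0.012, -0.017]
ft_force: [-0.2, 0.1, -0.8]
grip_width: 0.0855
grasp_force: 0.0
```

Request:
apply_moves --pt "0 0 0 -0.118" --pt "0 0 0 -0.118" --pt "0 0 0 -0.118" --pt "0 0 0 -0.118" --pt "0 0 0 -0.118"

```text
clock: 26.77
eef_pos: [0.431, -0.1759, 0.142]
tool_rot: [-0.551, 0.834, 0.016, -0.013]
ft_force: [0.1, -0.0, -0.1]
grip_width: 0.0854
grasp_force: 0.0
```

```bash
python3 - <<'E'
from h import *
m,u,a=cas(np.load('pics/w19.png.npy',allow_pickle=True).item())
w=snap('wrist','w20.png'); print([q for q in dots(w) if q[2]>100])
m,u,a=cas(w); g=m-.047*u; print(g)
plan((g[0],g[1],.142,a-90),(g[0],g[1],.0215,None))
E
```

```text
cassette [ 0.4096 -0.2108] axis 66.74 len 0.1022
[(323.6, 259.5, 202), (323.0, 87.5, 244), (184.3, 50.3, 238)]
cassette [ 0.4414 -0.235 ] axis -80.86 len 0.1452
[ 0.43390655 -0.18858037]
at [ 0.4309 -0.1759  0.142 ] yaw 157.13 grip 0.0855 0.0 F [-0.1  0.2 -0.5] j [-0.39  0.28 -0.24  1.09 -0.   -1.56] t 26.82 z [-0.039  0.013 -0.999]
roll -0.5334  shift 0.648 -0.046 -0.015 j6~4.14
roll 0.0000  shift 0.115 -0.218 6.020 j6~4.14
```

```bash
sed -i 's/^def cas(c):/def cas(c,xr=(230,410)):/; s/q\[2\]>120\],key/q[2]>90 and xr[0]<q[0]<xr[1]],key/' h.py; python3 - <<'E'
from h import *
w=np.load('pics/w20.png.npy',allow_pickle=True).item()
m,u,a=cas(w); g=m-.047*u; print(g)
plan((g[0],g[1],.142,a-90),(g[0],g[1],.0215,None))
E
```

```text
cassette [ 0.41   -0.2106] axis -112.78 len 0.1026
[ 0.42816637 -0.16728041]
at [ 0.4309 -0.1759  0.142 ] yaw 157.13 grip 0.0855 0.0 F [-0.1  0.2 -0.5] j [-0.39  0.28 -0.24  1.09 -0.   -1.56] t 26.82 z [-0.039  0.013 -0.999]
roll -0.0015  shift -0.345 0.295 0.010 j6~-1.55
roll 0.0000  shift -0.018 -0.246 6.020 j6~-1.55
```

Request:
apply_moves --pt "-0.36 0.05 0.7 0" --pt "0 0 0.8 0" --pt "0 0 0.8 0" --pt "0 0 0.8 0" --pt "0 0 0.8 0"

```text
clock: 27.23
eef_pos: [0.43, -0.1679, 0.0635]
tool_rot: [-0.548, 0.836, 0.016, -0.013]
ft_force: [-0.0, 0.1, 0.3]
grip_width: 0.0854
grasp_force: 0.0
```

Request:
apply_moves --pt "0 0 0.6 0" --pt "0 0 0.6 0" --pt "0 0 0.6 0" --pt "0 0 0.32 0" --pt "0 0 0 0"

```text
clock: 27.65
eef_pos: [0.427, -0.1669, 0.0204]
tool_rot: [-0.548, 0.836, 0.017, -0.014]
ft_force: [-0.4, 0.5, -0.5]
grip_width: 0.0851
grasp_force: 0.0
```

Request:
apply_moves --pt "0 0 0 0" --pt "0 0 0 0" --pt "0 0 0 0" --pt "0 0 0 0" --pt "0 0 0 0" --claw 0.31

```text
clock: 28.07
eef_pos: [0.4288, -0.1676, 0.0228]
tool_rot: [-0.549, 0.836, 0.015, -0.012]
ft_force: [-1.6, 1.3, 6.7]
grip_width: 0.0598
grasp_force: 38.3
```

Request:
apply_moves --pt "0 0 0 0" --pt "0 0 -0.8 0" --pt "0 0 -0.8 0" --pt "0 0 -0.8 0" --pt "0 0 -0.8 0"

```text
clock: 28.48
eef_pos: [0.4307, -0.1681, 0.0863]
tool_rot: [-0.549, 0.836, 0.016, -0.013]
ft_force: [0.6, 0.0, -1.3]
grip_width: 0.0595
grasp_force: 37.4
```

Request:
apply_moves --pt "0 0 -0.8 0" --pt "0 0 -0.8 0" --pt "0 0 -0.6 0" --pt "0 0 0 0" --pt "0 0 0 0"

```text
clock: 28.9
eef_pos: [0.4329, -0.1689, 0.13]
tool_rot: [-0.549, 0.836, 0.015, -0.012]
ft_force: [-0.4, -0.1, -1.4]
grip_width: 0.0595
grasp_force: 37.5
```

Request:
apply_moves --pt "0 0 0 0" --pt "0 0 0 0" --pt "0 0 0 0" --pt "0 0 0 0" --pt "0 0 0 0" --claw 0.2928

```text
clock: 29.32
eef_pos: [0.4321, -0.1686, 0.129]
tool_rot: [-0.549, 0.836, 0.017, -0.013]
ft_force: [-0.8, -0.0, -1.1]
grip_width: 0.0604
grasp_force: 2.7
```

```bash
python3 - <<'E'
from h import *
plan(); tilt('w21.png')
E
```

```text
at [ 0.4321 -0.1686  0.129 ] yaw 156.58 grip 0.0604 2.7 F [-0.8 -0.  -1.1] j [-0.37  0.3  -0.26  1.05 -0.   -1.53] t 29.32 z [-0.04   0.013 -0.999]
far edge row 210 tilt 86.4 deg (resid 0)
```

Request:
apply_moves --pt "0 0 0 0" --pt "0 0 0 0" --pt "0 0 0 0" --pt "0 0 0 0" --pt "0 0 0 0" --claw 0.31

```text
clock: 29.78
eef_pos: [0.4324, -0.1688, 0.1296]
tool_rot: [-0.549, 0.836, 0.016, -0.013]
ft_force: [0.0, -0.5, -1.3]
grip_width: 0.0593
grasp_force: 25.7
```

```bash
python3 - <<'E'
from h import *
T=np.array([.6172,.215]); a=np.radians(10.1); R2=np.array([[np.cos(a),-np.sin(a)],[np.sin(a),np.cos(a)]])
p=T+R2@[0.008,.06]; print('slot1',p)
plan((.4,-.169,.2,10.1),(p[0],p[1],.20,None),(p[0],p[1],.135,None)); tilt('w22.png'); c=np.load('pics/w22.png.npy',allow_pickle=True).item()
print([q for q in dots(c) if q[2]>100])
E
```

```text
slot1 [0.61455402 0.27547312]
at [ 0.4324 -0.1688  0.1296] yaw 156.57 grip 0.0593 25.7 F [ 0.  -0.5 -1.3] j [-0.37  0.3  -0.26  1.05 -0.   -1.53] t 29.78 z [-0.039  0.013 -0.999]
roll 2.4412  shift 0.341 -1.724 -3.454 j6~0.99
roll 0.0000  shift 19.998 14.458 -0.126 j6~1.82
roll 0.0000  shift -0.064 0.117 3.247 j6~1.82
far edge row 211 tilt 86.7 deg (resid 0)
[(321.1, 294.5, 352), (173.7, 31.3, 322)]
```

Vertical at about 87° and held at 26 N. Now I'll carry it to the tray with tool y along the tray's x.

```bash
python3 - <<'E'
from h import *
p=[.6146,.2755]
plan((.4324,-.1688,.22,190.1),(p[0],p[1],.22,None),(p[0],p[1],.14,None))
E
```

```text
at [ 0.4324 -0.1688  0.1296] yaw 156.57 grip 0.0593 25.7 F [-0.4 -0.2 -1.4] j [-0.37  0.3  -0.26  1.05 -0.   -1.53] t 29.83 z [-0.039  0.013 -0.999]
roll -0.5588  shift -0.087 0.163 -4.516 j6~4.16
roll 0.0000  shift -20.273 -12.865 -0.064 j6~4.96
roll 0.0000  shift 0.079 -0.144 3.997 j6~4.96
```

Request:
apply_moves --pt "0 0 -0.9 -0.1118" --pt "0 0 -0.9 -0.1118" --pt "0 0 -0.9 -0.1118" --pt "0 0 -0.9 -0.1118" --pt "0 0 -0.9 -0.1118"

```text
clock: 30.25
eef_pos: [0.4358, -0.1699, 0.2204]
tool_rot: [0.768, -0.64, -0.019, 0.007]
ft_force: [0.3, -0.2, -0.8]
grip_width: 0.0595
grasp_force: 25.8
```

Request:
apply_moves --pt "-0.4 -0.25 0 0" --pt "-0.8 -0.5 0 0" --pt "-0.8 -0.5 0 0" --pt "-0.8 -0.5 0 0" --pt "-0.8 -0.5 0 0"

```text
clock: 30.67
eef_pos: [0.4674, -0.0898, 0.2183]
tool_rot: [0.766, -0.643, -0.02, 0.008]
ft_force: [-0.1, 1.1, -1.6]
grip_width: 0.0594
grasp_force: 25.8
```

Request:
apply_moves --pt "-0.8 -0.51 0 0" --pt "-0.8 -0.51 0 0" --pt "-0.8 -0.51 0 0" --pt "-0.8 -0.51 0 0" --pt "-0.8 -0.51 0 0"

```text
clock: 31.08
eef_pos: [0.5035, -0.0018, 0.2179]
tool_rot: [0.766, -0.643, -0.02, 0.008]
ft_force: [0.7, 0.2, -2.1]
grip_width: 0.0593
grasp_force: 25.8
```

Request:
apply_moves --pt "-0.8 -0.51 0 0" --pt "-0.8 -0.51 0 0" --pt "-0.8 -0.51 0 0" --pt "-0.8 -0.51 0 0" --pt "-0.8 -0.51 0 0"

```text
clock: 31.5
eef_pos: [0.5396, 0.0858, 0.2175]
tool_rot: [0.766, -0.643, -0.02, 0.008]
ft_force: [0.7, -0.6, -1.2]
grip_width: 0.0591
grasp_force: 25.8
```

Request:
apply_moves --pt "-0.8 -0.51 0 0" --pt "-0.8 -0.51 0 0" --pt "-0.8 -0.51 0 0" --pt "-0.8 -0.51 0 0" --pt "-0.8 -0.51 0 0"

```text
clock: 31.92
eef_pos: [0.5756, 0.1735, 0.2171]
tool_rot: [0.766, -0.643, -0.02, 0.008]
ft_force: [-0.1, -0.4, -1.5]
grip_width: 0.0592
grasp_force: 25.8
```

Request:
apply_moves --pt "-0.8 -0.51 0 0" --pt "-0.8 -0.51 0 0" --pt "-0.8 -0.51 0 0" --pt "-0.8 -0.51 0 0" --pt "-0.5 -0.4 0 0"

```text
clock: 32.33
eef_pos: [0.6106, 0.2559, 0.2164]
tool_rot: [0.766, -0.642, -0.02, 0.008]
ft_force: [-0.1, -0.5, -1.1]
grip_width: 0.0593
grasp_force: 25.8
```

```bash
python3 - <<'E'
from h import *
plan((.6146,.2755,.15,190.1)); tilt('w23.png')
c=snap('scene','s23.png'); im=c['image']
g=cv2.cvtColor(im,cv2.COLOR_BGR2GRAY)
# where would slab bottom/top project
for z in (.22,.11): print(z,proj(c,np.array([.6146,.2755,z])))
cv2.imwrite('pics/s23c.png',cv2.resize(im[230:480,230:530],None,fx=2,fy=2))
E
```

```text
at [0.6106 0.2559 0.2164] yaw -169.94 grip 0.0593 25.8 F [-0.1 -0.5 -1.1] j [ 0.39  0.62  0.48  1.47  0.03 -1.36] t 32.33 z [-0.041  0.013 -0.999]
roll -0.0006  shift -0.864 -0.493 3.322 j6~4.96
far edge row 0 tilt 7.6 deg (resid 0)
0.22 [394.93823817 344.23591785]
0.11 [389.49882792 385.71136037]
```

View pics/s23c.png

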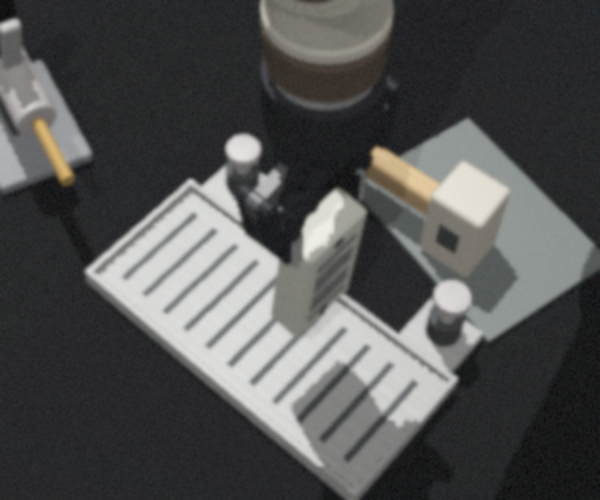

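The cassette hangs near vertical over the tray. I'll lower it until it touches.

Request:
apply_moves --pt "-0.2 -0.1 0.6 0" --pt "0 0 0.8 0" --pt "0 0 0.8 0" --pt "0 0 0.8 0" --pt "0 0 0.6 0"

```text
clock: 32.85
eef_pos: [0.608, 0.2576, 0.1433]
tool_rot: [0.766, -0.643, -0.02, 0.009]
ft_force: [-0.6, 0.6, -2.0]
grip_width: 0.0593
grasp_force: 25.8
```

Request:
apply_moves --pt "0 0 0.15 0" --pt "0 0 0.15 0" --pt "0 0 0 0" --pt "0 0 0 0" --pt "0 0 0 0"

```text
clock: 33.27
eef_pos: [0.6099, 0.2589, 0.1414]
tool_rot: [0.766, -0.642, -0.019, 0.006]
ft_force: [0.2, -0.2, -0.5]
grip_width: 0.0594
grasp_force: 25.9
```

```bash
python3 - <<'E'
from h import *
plan((.6146,.2755,.12,None))
E
```

```text
at [0.6099 0.2589 0.1414] yaw -169.89 grip 0.0594 25.9 F [ 0.2 -0.2 -0.5] j [ 0.39  0.65  0.34  1.29  0.03 -1.36] t 33.27 z [-0.037  0.014 -0.999]
roll 0.0000  shift -0.756 -0.411 1.071 j6~4.96
```

Request:
apply_moves --pt "-0.35 -0.15 0.1 0" --pt "-0.35 -0.15 0.1 0" --pt "0 0 0.15 0" --pt "0 0 0.15 0" --pt "0 0 0 0"

```text
clock: 33.68
eef_pos: [0.613, 0.2756, 0.1376]
tool_rot: [0.767, -0.642, -0.018, 0.004]
ft_force: [-8.5, -3.0, 23.9]
grip_width: 0.059
grasp_force: 26.2
```

Request:
apply_moves --pt "0 0 0.15 0" --pt "0 0 0.15 0" --pt "0 0 0 0" --pt "0 0 0 0" --pt "0 0 0 0"

```text
clock: 34.1
eef_pos: [0.6143, 0.2768, 0.1355]
tool_rot: [0.767, -0.641, -0.017, 0.001]
ft_force: [-9.6, -3.2, 35.0]
grip_width: 0.0595
grasp_force: 29.8
```

Request:
apply_moves --pt "0 0 0.12 0" --pt "0 0 0.12 0" --pt "0 0 0 0" --pt "0 0 0 0" --pt "0 0 0 0"

```text
clock: 34.52
eef_pos: [0.6147, 0.2776, 0.1337]
tool_rot: [0.767, -0.641, -0.017, -0.001]
ft_force: [-12.0, -2.2, 44.6]
grip_width: 0.059
grasp_force: 33.6
```

```bash
python3 - <<'E'
from h import *
plan(); tilt('w24.png')
E
```

```text
at [0.6147 0.2776 0.1337] yaw -169.78 grip 0.059 33.6 F [-12.   -2.2  44.6] j [ 0.41  0.67  0.35  1.27  0.03 -1.34] t 34.52 z [-0.025  0.023 -0.999]
far edge row 0 tilt 10.5 deg (resid 0)
```

Request:
apply_moves --pt "0 0 -0.2 0" --pt "0 0 -0.2 0" --pt "0 0 -0.1 0" --pt "0 0 0 0" --pt "0 0 0 0"

```text
clock: 34.98
eef_pos: [0.6152, 0.2764, 0.1342]
tool_rot: [0.767, -0.642, -0.017, 0.002]
ft_force: [-0.4, 1.3, 12.2]
grip_width: 0.059
grasp_force: 29.6
```

```bash
python3 - <<'E'
from h import *
plan()
E
```

```text
at [0.6152 0.2764 0.1342] yaw -169.81 grip 0.059 29.6 F [-0.4  1.3 12.2] j [ 0.41  0.67  0.36  1.28  0.03 -1.34] t 34.98 z [-0.03   0.019 -0.999]
```

Request:
apply_moves --pt "0 0 -0.05 0" --pt "0 0 0 0" --pt "0 0 0 0" --pt "0 0 0 0" --pt "0 0 0 0" --claw 0.293

```text
clock: 35.4
eef_pos: [0.6119, 0.2736, 0.1296]
tool_rot: [0.767, -0.642, -0.02, 0.008]
ft_force: [-0.1, -1.0, -0.4]
grip_width: 0.0602
grasp_force: 0.2
```

Request:
apply_moves --pt "0 0 0 0" --pt "0 0 0 0" --pt "0 0 0 0" --pt "0 0 0 0" --pt "0 0 0 0" --claw 0.285

```text
clock: 35.82
eef_pos: [0.6123, 0.2736, 0.1305]
tool_rot: [0.766, -0.642, -0.019, 0.008]
ft_force: [-0.5, -0.4, -0.1]
grip_width: 0.061
grasp_force: 0.1
```

Request:
apply_moves --pt "0 0 0 0" --pt "0 0 0 0" --pt "0 0 0 0" --pt "0 0 0 0" --pt "0 0 0 0" --claw 0.0

```text
clock: 36.23
eef_pos: [0.6124, 0.2737, 0.1307]
tool_rot: [0.767, -0.642, -0.019, 0.007]
ft_force: [-0.6, -0.7, 0.0]
grip_width: 0.0857
grasp_force: 0.0
```

Request:
apply_moves --pt "0 0 0 0" --pt "0 0 -0.5 0" --pt "0 0 -0.8 0" --pt "0 0 -0.8 0" --pt "0 0 -0.8 0"

```text
clock: 36.65
eef_pos: [0.6146, 0.2729, 0.1899]
tool_rot: [0.767, -0.642, -0.019, 0.007]
ft_force: [0.7, -0.1, -0.2]
grip_width: 0.0851
grasp_force: 0.0
```

Request:
apply_moves --pt "0 0 -0.8 0" --pt "0 0 -0.8 0" --pt "0 0 0 0" --pt "0 0 0 0" --pt "0 0 0 0"

```text
clock: 37.07
eef_pos: [0.6156, 0.2724, 0.2199]
tool_rot: [0.767, -0.642, -0.019, 0.008]
ft_force: [0.3, -0.2, -0.9]
grip_width: 0.0856
grasp_force: 0.0
```

```bash
python3 - <<'E'
from h import *
w=snap('wrist','w25.png'); t=snap('top','t25.png'); s=snap('scene','s25.png')
cv2.imwrite('pics/v25.png',np.hstack([cv2.resize(s['image'][230:480,230:530],(360,300)),cv2.resize(t['image'][120:320,120:413],(440,300))]))
# cassette 2 and mallet checks in top view
d=[q for q in dots(t) if q[1]>230 and q[0]>440 and q[1]<330]; print(d)
P=[ray(t,p,.028)[:2] for p in((527.5,290),(475.9,292.1))]; dd=P[1]-P[0]; print('c2',(P[0]+P[1])/2,np.degrees(np.arctan2(dd[1],dd[0])),np.linalg.norm(dd))
m=(P[0]+P[1])/2;u=dd/np.linalg.norm(dd)
g=m+.047*u; print('grip +',g,'grip -',m-.047*u)
plan()
E
```

```text
[(475.7, 292.3, 16)]
c2 [ 0.45830204 -0.36069269] 98.64676954735216 0.10263107268675335
grip + [ 0.45123595 -0.31422689] grip - [ 0.46536813 -0.40715848]
at [0.6151 0.2723 0.219 ] yaw -169.86 grip 0.0854 0.0 F [ 0.5  0.5 -1.1] j [ 0.41  0.64  0.53  1.5   0.03 -1.34] t 37.22 z [-0.041  0.012 -0.999]
```

View pics/v25.png

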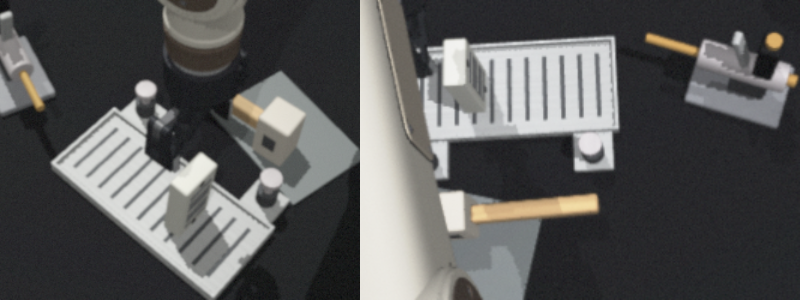

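Cassette 1 stands upright in the tray and everything else is in place. On to cassette 2, using the same recipe.

```bash
python3 - <<'E'
from h import *
plan((.4512,-.3142,.16,188.65),(.4512,-.3142,.0215,None))
E
```

```text
at [0.6151 0.2723 0.219 ] yaw -169.86 grip 0.0854 0.0 F [ 0.5  0.5 -1.1] j [ 0.41  0.64  0.53  1.5   0.03 -1.34] t 37.22 z [-0.041  0.012 -0.999]
roll 0.0248  shift 27.815 12.389 2.933 j6~3.95
roll 0.0000  shift 0.125 -0.271 6.919 j6~3.95
```

Request:
apply_moves --pt "0.5 0.2 0 0.025" --pt "0.9 0.4 0 0" --pt "0.9 0.4 0 0" --pt "0.9 0.4 0 0" --pt "0.9 0.4 0 0"

```text
clock: 37.63
eef_pos: [0.5919, 0.1851, 0.2191]
tool_rot: [0.758, -0.652, -0.02, 0.009]
ft_force: [-0.1, -0.3, -0.2]
grip_width: 0.0856
grasp_force: 0.0
```

Request:
apply_moves --pt "0.95 0.42 0 0" --pt "0.95 0.42 0 0" --pt "0.95 0.42 0 0" --pt "0.95 0.42 0 0" --pt "0.95 0.42 0 0"

```text
clock: 38.05
eef_pos: [0.5646, 0.0848, 0.2191]
tool_rot: [0.758, -0.652, -0.02, 0.008]
ft_force: [-0.0, -0.6, 0.2]
grip_width: 0.0856
grasp_force: 0.0
```

Request:
apply_moves --pt "0.95 0.42 0 0" --pt "0.95 0.42 0 0" --pt "0.95 0.42 0 0" --pt "0.95 0.42 0 0" --pt "0.95 0.42 0 0"

```text
clock: 38.47
eef_pos: [0.5373, -0.0153, 0.2189]
tool_rot: [0.758, -0.652, -0.02, 0.008]
ft_force: [-0.0, -0.9, -0.6]
grip_width: 0.0856
grasp_force: 0.0
```

Request:
apply_moves --pt "0.95 0.42 0 0" --pt "0.95 0.42 0 0" --pt "0.95 0.42 0 0" --pt "0.95 0.42 0 0" --pt "0.95 0.42 0 0"

```text
clock: 38.88
eef_pos: [0.51, -0.1155, 0.2187]
tool_rot: [0.758, -0.652, -0.02, 0.008]
ft_force: [0.1, -0.1, -0.1]
grip_width: 0.0853
grasp_force: 0.0
```

Request:
apply_moves --pt "0.95 0.42 0.3 0" --pt "0.95 0.42 0.3 0" --pt "0.95 0.42 0.3 0" --pt "0.95 0.42 0.3 0" --pt "0.95 0.42 0.3 0"

```text
clock: 39.3
eef_pos: [0.4815, -0.2152, 0.1882]
tool_rot: [0.758, -0.652, -0.02, 0.008]
ft_force: [-0.2, 0.1, 1.1]
grip_width: 0.0856
grasp_force: 0.0
```

Request:
apply_moves --pt "0.9 0.42 0.3 0" --pt "0.9 0.42 0.3 0" --pt "0.9 0.42 0.3 0" --pt "0.8 0.3 0.3 0" --pt "0 0 0 0"

```text
clock: 39.72
eef_pos: [0.4593, -0.2901, 0.163]
tool_rot: [0.757, -0.653, -0.02, 0.008]
ft_force: [0.3, 0.4, -0.8]
grip_width: 0.0856
grasp_force: 0.0
```

```bash
python3 - <<'E'
from h import *
w=snap('wrist','w26.png'); print([q for q in dots(w) if q[2]>90])
m,u,a=cas(w,(150,500)); g=m-.047*u; print(g)
plan((g[0],g[1],.142,a-90),(g[0],g[1],.0215,None))
E
```

```text
[(328.0, 208.4, 194), (345.5, 160.5, 576), (328.5, 41.0, 245)]
cassette [ 0.4595 -0.3568] axis -81.47 len 0.1025
[ 0.45251612 -0.31034322]
at [ 0.4598 -0.2888  0.1636] yaw -171.52 grip 0.0854 0.0 F [-0.1 -0.2  0.2] j [-0.56  0.41  0.    1.21 -0.01 -2.27] t 39.77 z [-0.041  0.015 -0.999]
roll -0.0008  shift 1.036 0.479 1.078 j6~3.96
roll 0.0000  shift 0.125 -0.233 6.019 j6~3.96
```

Request:
apply_moves --pt "0.58 0.12 0.6 0" --pt "0.58 0.12 0.6 0" --pt "0 0 0.8 0" --pt "0 0 0.8 0" --pt "0 0 0.8 0"

```text
clock: 40.18
eef_pos: [0.4568, -0.3109, 0.0911]
tool_rot: [0.758, -0.652, -0.019, 0.008]
ft_force: [-0.1, -0.7, 1.1]
grip_width: 0.0851
grasp_force: 0.0
```

Request:
apply_moves --pt "0 0 0.9 0" --pt "0 0 0.9 0" --pt "0 0 0.9 0" --pt "0 0 0.75 0" --pt "0 0 0 0"

```text
clock: 40.6
eef_pos: [0.4517, -0.3081, 0.0197]
tool_rot: [0.758, -0.652, -0.023, 0.008]
ft_force: [-1.2, 0.5, 0.5]
grip_width: 0.0855
grasp_force: 0.0
```

```bash
python3 - <<'E'
from h import *
plan((.4525,-.3103,.0228,None))
E
```

```text
at [ 0.4517 -0.3081  0.0197] yaw -171.32 grip 0.0855 0.0 F [-1.2  0.5  0.5] j [-0.59  0.57 -0.15  0.89 -0.01 -2.31] t 40.6 z [-0.045  0.017 -0.999]
roll 0.0000  shift 0.110 -0.017 -0.159 j6~3.96
```

Request:
apply_moves --pt "0.1 0 0 0" --pt "0 0 0 0" --pt "0 0 0 0" --pt "0 0 0 0" --pt "0 0 0 0" --claw 0.31

```text
clock: 41.02
eef_pos: [0.4554, -0.3124, 0.0249]
tool_rot: [0.758, -0.652, -0.018, 0.008]
ft_force: [0.2, -0.5, 1.1]
grip_width: 0.0599
grasp_force: 37.3
```

Request:
apply_moves --pt "0 0 0 0" --pt "0 0 -0.8 0" --pt "0 0 -0.8 0" --pt "0 0 -0.8 0" --pt "0 0 -0.8 0"

```text
clock: 41.43
eef_pos: [0.4569, -0.3124, 0.0885]
tool_rot: [0.758, -0.652, -0.019, 0.008]
ft_force: [0.5, -0.2, -2.6]
grip_width: 0.0593
grasp_force: 37.1
```

Request:
apply_moves --pt "0 0 -0.8 0" --pt "0 0 -0.8 0" --pt "0 0 -0.6 0" --pt "0 0 0 0" --pt "0 0 0 0"

```text
clock: 41.85
eef_pos: [0.4592, -0.3134, 0.1323]
tool_rot: [0.758, -0.652, -0.018, 0.008]
ft_force: [0.2, 0.3, -0.8]
grip_width: 0.0594
grasp_force: 37.1
```

Request:
apply_moves --pt "0 0 0 0" --pt "0 0 0 0" --pt "0 0 0 0" --pt "0 0 0 0" --pt "0 0 0 0" --claw 0.2928

```text
clock: 42.27
eef_pos: [0.4586, -0.3132, 0.1314]
tool_rot: [0.758, -0.652, -0.019, 0.008]
ft_force: [0.8, -0.4, -0.8]
grip_width: 0.0604
grasp_force: 0.1
```

Request:
apply_moves --pt "0 0 0 0" --pt "0 0 0 0" --pt "0 0 0 0" --pt "0 0 0 0" --pt "0 0 0 0" --claw 0.31

```text
clock: 42.68
eef_pos: [0.4589, -0.3133, 0.132]
tool_rot: [0.758, -0.652, -0.019, 0.008]
ft_force: [0.1, -0.3, -0.2]
grip_width: 0.0593
grasp_force: 0.0
```

```bash
python3 - <<'E'
from h import *
plan(); tilt('w27.png'); print([q for q in dots(np.load('pics/w27.png.npy',allow_pickle=True).item()) if q[2]>100])
E
```

```text
at [ 0.4589 -0.3133  0.132 ] yaw -171.37 grip 0.0593 0.0 F [ 0.1 -0.3 -0.2] j [-0.59  0.46 -0.01  1.14 -0.01 -2.31] t 42.68 z [-0.039  0.013 -0.999]
far edge row 276 tilt 91.7 deg (resid 50)
[]
```

```bash
python3 - <<'E'
from h import *
c=np.load('pics/w27.png.npy',allow_pickle=True).item()
print([q for q in dots(c) if q[2]>50])
g=cv2.GaussianBlur(cv2.cvtColor(c['image'],cv2.COLOR_BGR2GRAY),(5,5),0)
for t in (110,150):
  for q in cv2.findContours((g>t).astype(np.uint8),0,2)[0]:
    if cv2.contourArea(q)>2000: print(t,cv2.approxPolyDP(q,6,True)[:,0].tolist())
cv2.imwrite('pics/t27.png',bot.camera('top')['image'][200:400,380:640])
t=snap('top','t27f.png'); gg=cv2.cvtColor(t['image'],cv2.COLOR_BGR2GRAY)
for q in cv2.findContours((gg[230:400,380:600]>130).astype(np.uint8),0,2)[0]:
    if cv2.contourArea(q)>100: print('top',(cv2.approxPolyDP(q,4,True)[:,0]+[380,230]).tolist())
E
```

```text
[]
110 [[368, 272], [331, 284], [328, 294], [318, 289], [289, 301], [288, 415], [342, 417], [336, 405], [352, 395], [358, 406], [350, 414], [391, 414], [402, 424], [413, 391]]
110 [[68, 231], [0, 246], [0, 428], [35, 399], [16, 389], [102, 288], [98, 253]]
110 [[0, 25], [0, 155], [92, 151], [125, 134], [135, 91], [113, 54], [59, 32]]
150 [[367, 272], [332, 284], [327, 295], [320, 289], [289, 302], [288, 414], [338, 417], [336, 402], [353, 394], [355, 413], [391, 413], [401, 425], [412, 392]]
150 [[73, 234], [53, 231], [0, 247], [0, 427], [31, 401], [13, 395], [27, 368], [98, 287], [101, 262]]
150 [[55, 34], [95, 59], [109, 95], [101, 133], [74, 153], [108, 146], [132, 119], [131, 80], [109, 52]]
150 [[0, 25], [0, 154], [40, 149], [67, 124], [71, 83], [42, 39], [53, 35]]
top [[456, 279], [445, 286], [463, 314], [473, 306]]
top [[599, 230], [582, 236], [596, 233], [560, 283], [499, 399], [599, 399]]
```

View pics/w27.png

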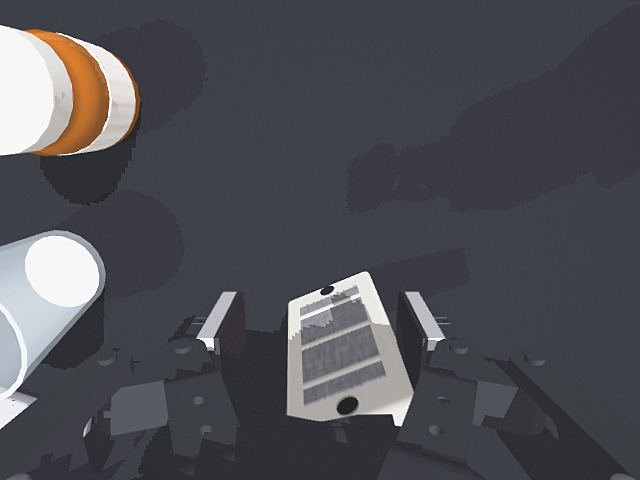

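The wrist view shows cassette 2 between the fingers and leaning, with dots at (327,290) and (347,406). The near dot looks bigger, so that end is raised. I'll check whether it has settled.

```bash
python3 - <<'E'
from h import *
c=snap('wrist','w28.png')
g=cv2.GaussianBlur(cv2.cvtColor(c['image'],cv2.COLOR_BGR2GRAY),(5,5),0)
for q in cv2.findContours((g[:,250:450]>110).astype(np.uint8),0,2)[0]:
    if cv2.contourArea(q)>2000: print((cv2.approxPolyDP(q,6,True)[:,0]+[250,0]).tolist())
for d in ((327,290),(347,406)): print([ray(c,d,z).round(3).tolist() for z in (.028,.06,.1,.13)])
for y in (0,): plan()
s=bot.camera('scene')['image']; gs=cv2.cvtColor(s,cv2.COLOR_BGR2GRAY)
for q in cv2.findContours((gs[100:260,200:340]>120).astype(np.uint8),0,2)[0]:
    if cv2.contourArea(q)>150: print('scene',(cv2.approxPolyDP(q,3,True)[:,0]+[200,100]).tolist())
cc=bot.camera('scene'); print(proj(cc,np.array([.4589,-.3133,.13])),proj(cc,np.array([.4589,-.3133,0])))
E
```

```text
[[367, 272], [332, 284], [327, 296], [320, 289], [289, 302], [291, 415], [326, 420], [357, 404], [402, 424], [413, 391]]
[[0.447, -0.285, 0.028], [0.451, -0.299, 0.06], [0.456, -0.317, 0.1], [0.46, -0.33, 0.13]]
[[0.42, -0.199, 0.028], [0.428, -0.226, 0.06], [0.437, -0.259, 0.1], [0.445, -0.283, 0.13]]
at [ 0.4589 -0.3132  0.1319] yaw -171.36 grip 0.0589 0.0 F [-0.8 -0.3  0.5] j [-0.59  0.46 -0.01  1.14 -0.01 -2.31] t 42.88 z [-0.039  0.013 -0.999]
scene [[207, 185], [200, 189], [200, 201], [209, 195], [210, 188], [219, 190], [224, 197], [214, 208], [200, 209], [201, 233], [213, 240], [218, 238], [214, 219], [225, 221], [229, 215], [223, 207], [224, 192]]
scene [[292, 143], [278, 157], [277, 196], [283, 201], [290, 197], [289, 166], [300, 148]]
[262.32757578 139.46090475] [267.19822414 185.97435978]
```

```bash
python3 - <<'E'
from h import *
c=np.load('pics/w28.png.npy',allow_pickle=True).item()
P={}
for n,p,z in (('bl',(289,302),0),('br',(367,272),0),('tr',(412,391),.12),('tl',(289,414),.12)):
    P[n]=ray(c,p,z)[:2]; print(n,P[n].round(4))
for a,b in (('bl','br'),('tl','tr')):
    d=P[b]-P[a]; print('len',np.linalg.norm(d).round(4),'dir',np.degrees(np.arctan2(d[1],d[0])).round(1),'mid',((P[a]+P[b])/2).round(4))
print('cam',-np.array(c['R']).T@c['t'])
E
```

```text
bl [ 0.469  -0.2598]
br [ 0.4186 -0.2896]
tr [ 0.4172 -0.2855]
tl [ 0.4654 -0.2682]
len 0.0585 dir -149.4 mid [ 0.4438 -0.2747]
len 0.0512 dir -160.3 mid [ 0.4413 -0.2769]
cam [ 0.47454515 -0.38332292  0.2515223 ]
```

Cassette 2 is already standing upright on the bench, at about (0.437, -0.263). The far edge is 58.5 mm long along 30.6°. I'll go above it, turn, and grip it as it stands.

```bash
python3 - <<'E'
from h import *
plan((.4589,-.3132,.20,-149.4),(.437,-.263,.20,None),(.437,-.263,.108,None))
E
```

```text
at [ 0.4589 -0.3133  0.1319] yaw -171.37 grip 0.0592 0.0 F [-0.1  0.6  0.5] j [-0.59  0.46 -0.01  1.14 -0.01 -2.31] t 42.98 z [-0.039  0.013 -0.999]
roll -0.3661  shift -0.108 0.088 -3.403 j6~3.58
roll 0.0000  shift -2.717 -0.335 0.075 j6~3.64
roll 0.0000  shift 0.143 -0.123 4.596 j6~3.64
```

Request:
apply_moves --pt "0 0 -0.7 0" --pt "0 0 -0.7 0" --pt "0 0 -0.7 0" --pt "0 0 -0.7 0" --pt "0 0 -0.6 0"

```text
clock: 43.4
eef_pos: [0.4617, -0.3142, 0.2008]
tool_rot: [0.758, -0.652, -0.019, 0.008]
ft_force: [0.4, 0.8, -0.1]
grip_width: 0.0587
grasp_force: 0.0
```

Request:
apply_moves --pt "0 0 0 -0.0915" --pt "0 0 0 -0.0915" --pt "0 0 0 -0.0915" --pt "0 0 0 -0.0916" --pt "0 0 0 0" --claw 0

```text
clock: 43.82
eef_pos: [0.4615, -0.3141, 0.1999]
tool_rot: [0.869, -0.495, -0.02, 0.004]
ft_force: [-0.6, -0.8, 0.6]
grip_width: 0.0854
grasp_force: 0.0
```

```bash
python3 - <<'E'
from h import *
c=snap('wrist','w29.png')
g=cv2.GaussianBlur(cv2.cvtColor(c['image'],cv2.COLOR_BGR2GRAY),(3,3),0)
for q in cv2.findContours((g[:,200:460]>110).astype(np.uint8),0,2)[0]:
    if cv2.contourArea(q)>1500:
        k=cv2.approxPolyDP(q,5,True)[:,0]+[200,0]; print(k.tolist())
        for p in k: print(p,'z0',ray(c,p,0)[:2].round(4),'z.12',ray(c,p,.12)[:2].round(4))
plan((.437,-.263,.20,-149.4),(.437,-.263,.108,None))
E
```

```text
[[343, 253], [275, 255], [258, 328], [264, 368], [359, 364], [361, 329]]
[343 253] z0 [ 0.4198 -0.2912] z.12 [ 0.4508 -0.3228]
[275 255] z0 [ 0.4695 -0.2602] z.12 [ 0.4817 -0.3035]
[258 328] z0 [ 0.4488 -0.1897] z.12 [ 0.4689 -0.2596]
[264 368] z0 [ 0.4236 -0.1539] z.12 [ 0.4532 -0.2373]
[359 364] z0 [ 0.347  -0.2028] z.12 [ 0.4054 -0.2678]
[361 329] z0 [ 0.366 -0.236] z.12 [ 0.4173 -0.2885]
[[214, 0], [200, 0], [200, 59], [219, 31], [200, 80], [220, 68], [230, 48], [228, 21]]
[214   0] z0 [ 0.6035 -0.4105] z.12 [ 0.5653 -0.3972]
[200   0] z0 [ 0.6124 -0.4054] z.12 [ 0.5708 -0.394 ]
[200  59] z0 [ 0.5938 -0.3688] z.12 [ 0.5593 -0.3713]
[219  31] z0 [ 0.5904 -0.3934] z.12 [ 0.5572 -0.3866]
[200  80] z0 [ 0.5871 -0.3553] z.12 [ 0.5551 -0.3628]
[220  68] z0 [ 0.5778 -0.3706] z.12 [ 0.5493 -0.3724]
[230  48] z0 [ 0.5778 -0.387 ] z.12 [ 0.5493 -0.3826]
[228  21] z0 [ 0.5879 -0.4029] z.12 [ 0.5555 -0.3925]
at [ 0.4615 -0.3141  0.1998] yaw -149.51 grip 0.0852 0.0 F [-0.5  0.8 -0.2] j [-0.59  0.41  0.11  1.3  -0.01 -2.69] t 43.87 z [-0.039  0.013 -0.999]
roll -0.0018  shift -2.823 -0.248 0.072 j6~3.64
roll 0.0000  shift 0.143 -0.123 4.596 j6~3.64
```

Request:
apply_moves --pt "-0.9 -0.12 0 0" --pt "-0.9 -0.12 0 0" --pt "-0.9 -0.12 0 0" --pt "0 0 0 0" --pt "0 0 0 0"

```text
clock: 44.28
eef_pos: [0.4402, -0.2636, 0.2016]
tool_rot: [0.868, -0.496, -0.02, 0.004]
ft_force: [0.1, -0.1, -0.4]
grip_width: 0.0855
grasp_force: 0.0
```

Request:
apply_moves --pt "0 0 0.9 0" --pt "0 0 0.9 0" --pt "0 0 0.9 0" --pt "0 0 0.9 0" --pt "0 0 0.9 0"

```text
clock: 44.7
eef_pos: [0.4374, -0.2639, 0.1106]
tool_rot: [0.868, -0.496, -0.019, 0.004]
ft_force: [0.1, 0.5, -0.8]
grip_width: 0.0858
grasp_force: 0.0
```

Request:
apply_moves --pt "0 0 0.1 0" --pt "0 0 0 0" --pt "0 0 0 0" --pt "0 0 0 0" --pt "0 0 0 0" --claw 0.31

```text
clock: 45.12
eef_pos: [0.4375, -0.2634, 0.1104]
tool_rot: [0.868, -0.496, -0.019, 0.004]
ft_force: [-0.5, 0.3, -1.1]
grip_width: 0.0596
grasp_force: 38.3
```

```bash
python3 - <<'E'
from h import *
a=np.radians(10.1); R2=np.array([[np.cos(a),-np.sin(a)],[np.sin(a),np.cos(a)]])
p=np.array([.6172,.215])+R2@[0.008,-.04]; print(p)
plan((.437,-.263,.20,None),(.437,-.263,.20,190.1),(p[0],p[1],.21,None),(p[0],p[1],.13,None))
E
```

```text
[0.63209069 0.17702281]
at [ 0.4375 -0.2634  0.1104] yaw -149.42 grip 0.0596 38.3 F [-0.5  0.3 -1.1] j [-0.54  0.4  -0.17  1.04 -0.01 -2.64] t 45.12 z [-0.037  0.012 -0.999]
roll 0.0000  shift -0.161 0.126 -4.475 j6~3.64
roll 0.3414  shift 0.000 0.000 0.000 j6~3.99
roll 0.0000  shift -19.965 -13.435 -0.599 j6~4.81
roll 0.0000  shift 0.073 -0.138 3.997 j6~4.81
```

Request:
apply_moves --pt "0 0 -0.5 0" --pt "0 0 -0.9 0" --pt "0 0 -1 0" --pt "0 0 -1 0" --pt "0 0 -1 0"

```text
clock: 45.53
eef_pos: [0.4403, -0.264, 0.1995]
tool_rot: [0.868, -0.496, -0.019, 0.004]
ft_force: [0.9, -0.1, -1.4]
grip_width: 0.0594
grasp_force: 38.3
```

Request:
apply_moves --pt "0 0 -0.3 0.0854" --pt "0 0 -0.3 0.0854" --pt "0 0 0 0.0854" --pt "0 0 0 0.0854" --pt "0 0 0 0"

```text
clock: 45.95
eef_pos: [0.4409, -0.2643, 0.2108]
tool_rot: [0.766, -0.643, -0.018, 0.007]
ft_force: [1.2, 0.3, -0.8]
grip_width: 0.06
grasp_force: 38.4
```

Request:
apply_moves --pt "-0.4 -0.25 0 0" --pt "-0.8 -0.55 0 0" --pt "-0.8 -0.55 0 0" --pt "-0.8 -0.55 0 0" --pt "-0.8 -0.55 0 0"

```text
clock: 46.37
eef_pos: [0.4766, -0.1832, 0.2093]
tool_rot: [0.767, -0.641, -0.019, 0.007]
ft_force: [-0.4, 0.1, -0.8]
grip_width: 0.0597
grasp_force: 38.4
```

Request:
apply_moves --pt "-0.8 -0.55 0 0" --pt "-0.8 -0.55 0 0" --pt "-0.8 -0.55 0 0" --pt "-0.8 -0.55 0 0" --pt "-0.8 -0.55 0 0"

```text
clock: 46.78
eef_pos: [0.5167, -0.0946, 0.2089]
tool_rot: [0.767, -0.641, -0.019, 0.007]
ft_force: [0.8, -0.1, -0.8]
grip_width: 0.0596
grasp_force: 38.4
```

Request:
apply_moves --pt "-0.8 -0.55 0 0" --pt "-0.8 -0.55 0 0" --pt "-0.8 -0.55 0 0" --pt "-0.8 -0.55 0 0" --pt "-0.8 -0.55 0 0"

```text
clock: 47.2
eef_pos: [0.5567, -0.0061, 0.2085]
tool_rot: [0.767, -0.641, -0.019, 0.007]
ft_force: [-0.1, 0.5, -1.4]
grip_width: 0.0598
grasp_force: 38.4
```

Request:
apply_moves --pt "-0.8 -0.55 0 0" --pt "-0.8 -0.55 0 0" --pt "-0.8 -0.55 0 0" --pt "-0.8 -0.55 0 0" --pt "-0.8 -0.55 0 0"

```text
clock: 47.62
eef_pos: [0.5966, 0.0823, 0.208]
tool_rot: [0.767, -0.641, -0.019, 0.007]
ft_force: [-0.5, -0.6, -1.6]
grip_width: 0.0598
grasp_force: 38.4
```

Request:
apply_moves --pt "-0.8 -0.55 0 0" --pt "-0.8 -0.55 0 0" --pt "-0.4 -0.3 0 0" --pt "0 0 0 0" --pt "0 0 0 0"

```text
clock: 48.03
eef_pos: [0.6168, 0.1252, 0.2073]
tool_rot: [0.767, -0.641, -0.019, 0.008]
ft_force: [-0.4, -0.7, -1.2]
grip_width: 0.0599
grasp_force: 38.5
```

```bash
python3 - <<'E'
from h import *
plan((.6339,.1672,.127,190.1))
E
```

```text
at [0.6168 0.1252 0.2073] yaw -169.78 grip 0.0599 38.5 F [-0.4 -0.7 -1.2] j [ 0.19  0.55  0.35  1.4   0.02 -1.56] t 48.03 z [-0.04   0.012 -0.999]
roll 0.0019  shift -1.842 -1.358 4.002 j6~4.79
```

Request:
apply_moves --pt "-0.92 -0.68 0 0" --pt "-0.92 -0.68 0 0" --pt "0 0 0.6 0" --pt "0 0 0.8 0" --pt "0 0 0.8 0"

```text
clock: 48.45
eef_pos: [0.6359, 0.1655, 0.1635]
tool_rot: [0.766, -0.642, -0.019, 0.007]
ft_force: [0.4, -0.1, -1.3]
grip_width: 0.0597
grasp_force: 38.7
```

Request:
apply_moves --pt "0 0 0.8 0" --pt "0 0 0.6 0" --pt "0 0 0.2 0" --pt "0 0 0 0" --pt "0 0 0 0"

```text
clock: 48.87
eef_pos: [0.6346, 0.166, 0.1319]
tool_rot: [0.766, -0.642, -0.019, 0.007]
ft_force: [0.1, 0.4, -2.0]
grip_width: 0.0597
grasp_force: 38.6
```

```bash
python3 - <<'E'
from h import *
plan((.6339,.1672,.121,None))
E
```

```text
at [0.6346 0.166  0.1319] yaw -169.94 grip 0.0597 38.6 F [ 0.1  0.4 -2. ] j [ 0.25  0.64  0.31  1.27  0.02 -1.5 ] t 48.87 z [-0.039  0.013 -0.999]
roll 0.0000  shift -0.054 0.006 0.549 j6~4.79
```

Request:
apply_moves --pt "0 0 0.2 0" --pt "0 0 0.1 0" --pt "0 0 0.1 0" --pt "0 0 0 0" --pt "0 0 0 0"

```text
clock: 49.28
eef_pos: [0.6342, 0.167, 0.1234]
tool_rot: [0.766, -0.642, -0.019, 0.007]
ft_force: [0.8, -0.0, -1.0]
grip_width: 0.0594
grasp_force: 38.7
```

Request:
apply_moves --pt "0 0 0.1 0" --pt "0 0 0.08 0" --pt "0 0 0 0" --pt "0 0 0 0" --pt "0 0 0 0"

```text
clock: 49.7
eef_pos: [0.634, 0.167, 0.1197]
tool_rot: [0.766, -0.642, -0.019, 0.008]
ft_force: [0.1, -0.6, -0.6]
grip_width: 0.06
grasp_force: 38.6
```

Request:
apply_moves --pt "0 0 0 0" --pt "0 0 0 0" --pt "0 0 0 0" --pt "0 0 0 0" --pt "0 0 0 0" --claw 0.293

```text
clock: 50.12
eef_pos: [0.6341, 0.167, 0.1197]
tool_rot: [0.766, -0.642, -0.019, 0.007]
ft_force: [-0.8, 0.5, -1.9]
grip_width: 0.0603
grasp_force: 6.3
```

Request:
apply_moves --pt "0 0 0 0" --pt "0 0 0 0" --pt "0 0 0 0" --pt "0 0 0 0" --pt "0 0 0 0" --claw 0.28

```text
clock: 50.53
eef_pos: [0.6341, 0.167, 0.1199]
tool_rot: [0.766, -0.642, -0.019, 0.007]
ft_force: [-1.1, 0.7, 0.1]
grip_width: 0.0614
grasp_force: 0.2
```

Request:
apply_moves --pt "0 0 0 0" --pt "0 0 0 0" --pt "0 0 0 0" --pt "0 0 0 0" --pt "0 0 0 0" --claw 0

```text
clock: 50.95
eef_pos: [0.6342, 0.167, 0.1198]
tool_rot: [0.766, -0.642, -0.019, 0.007]
ft_force: [0.3, -0.0, 0.1]
grip_width: 0.0856
grasp_force: 0.0
```

Request:
apply_moves --pt "0 0 -0.5 0" --pt "0 0 -0.8 0" --pt "0 0 -0.9 0" --pt "0 0 -0.9 0" --pt "0 0 -0.9 0"

```text
clock: 51.37
eef_pos: [0.6373, 0.1659, 0.2014]
tool_rot: [0.766, -0.642, -0.019, 0.007]
ft_force: [1.0, -0.4, -1.0]
grip_width: 0.0855
grasp_force: 0.0
```

Request:
apply_moves --pt "0 0 -0.7 0" --pt "0 0 0 0" --pt "0 0 0 0" --pt "0 0 0 0" --pt "0 0 0 0"

```text
clock: 51.78
eef_pos: [0.637, 0.1656, 0.2122]
tool_rot: [0.766, -0.642, -0.02, 0.009]
ft_force: [-0.3, 0.4, -0.9]
grip_width: 0.0853
grasp_force: 0.0
```

```bash
python3 - <<'E'
from h import *
t=snap('top','t30.png'); s=snap('scene','s30.png'); plan()
def blobs(c,x0,y0,x1,y1,th,A,tag):
    g=cv2.cvtColor(c['image'],cv2.COLOR_BGR2GRAY)
    for q in cv2.findContours((g[y0:y1,x0:x1]>th).astype(np.uint8),0,2)[0]:
        if cv2.contourArea(q)>A: print(tag,(cv2.approxPolyDP(q,2,True)[:,0]+[x0,y0]).tolist())
# expected standing slab tops (z .13) in both views
a=np.radians(10.1); R2=np.array([[np.cos(a),-np.sin(a)],[np.sin(a),np.cos(a)]])
for n,ctr in (('A',(.613,.275)),('B',(.634,.167))):
    for c,tg in ((t,'top'),(s,'scene')):
        print(n,tg,[proj(c,np.r_[np.array(ctr)+R2@v,z]).round(0).tolist() for z in(.13,.01) for v in ((-.03,-.014),(.03,-.014),(.03,.014),(-.03,.014))])
blobs(s,330,230,480,460,215,60,'scene bright'); blobs(t,130,130,300,220,225,40,'top bright')
hsv=cv2.cvtColor(t['image'],cv2.COLOR_BGR2HSV); m=cv2.inRange(hsv,(10,70,90),(28,255,255))[240:330,130:330]
for q in cv2.findContours(m,0,2)[0]:
    if cv2.contourArea(q)>60: print('handle',cv2.boxPoints(cv2.minAreaRect(q)).round(1)+[130,240])
E
```

```text
at [0.6371 0.1656 0.2122] yaw -169.89 grip 0.0854 0.0 F [ 0.3 -0.3  0.4] j [ 0.24  0.61  0.47  1.46  0.02 -1.5 ] t 51.88 z [-0.041  0.012 -0.999]
A top [[182.0, 174.0], [183.0, 142.0], [167.0, 143.0], [167.0, 175.0], [197.0, 193.0], [197.0, 164.0], [184.0, 165.0], [184.0, 193.0]]
A scene [[397.0, 359.0], [370.0, 386.0], [385.0, 397.0], [411.0, 370.0], [391.0, 399.0], [367.0, 424.0], [380.0, 435.0], [404.0, 409.0]]
B top [[243.0, 169.0], [243.0, 138.0], [227.0, 139.0], [228.0, 170.0], [252.0, 189.0], [251.0, 161.0], [237.0, 161.0], [238.0, 189.0]]
B scene [[341.0, 319.0], [314.0, 343.0], [328.0, 354.0], [354.0, 329.0], [341.0, 361.0], [316.0, 383.0], [329.0, 393.0], [353.0, 370.0]]
scene bright [[430, 437], [419, 446], [425, 451], [433, 440]]
scene bright [[367, 426], [364, 417], [357, 424], [353, 421], [365, 407], [366, 400], [342, 421], [330, 410], [331, 414], [354, 433], [363, 434]]
scene bright [[437, 391], [432, 396], [433, 401], [435, 399], [436, 403], [438, 401], [445, 405]]
scene bright [[407, 390], [404, 405], [412, 400], [417, 403], [409, 413], [412, 419], [423, 408], [429, 410], [425, 417], [427, 419], [423, 420], [429, 423], [427, 419], [431, 421], [437, 417], [432, 413], [433, 409]]
scene bright [[460, 373], [451, 372], [448, 376], [450, 382], [453, 382]]
scene bright [[354, 371], [358, 375], [367, 366], [371, 368], [360, 382], [363, 388], [377, 370], [386, 386], [406, 365], [393, 357], [389, 364], [380, 369], [359, 353], [357, 358], [360, 362]]
scene bright [[341, 316], [331, 324], [330, 348], [351, 328]]
scene bright [[460, 312], [447, 327], [469, 341], [478, 331], [479, 322]]
scene bright [[391, 288], [422, 310], [425, 309]]
top bright [[130, 130], [130, 219], [225, 219], [221, 203], [222, 186], [216, 130]]
handle [[250.30000305 250.89999962]
 [277.69999695 248.39999962]
 [278.8999939  261.60000038]
 [251.5        264.10000038]]
```

Both cassettes stand: their bright tops fall where the projected tops should be in the scene view. The mallet's handle has moved since the start, so I'll clear the arm and measure it again.

```bash
python3 - <<'E'
from h import *
plan((.45,-.15,.22,190.1))
E
```

```text
at [0.6371 0.1656 0.2122] yaw -169.89 grip 0.0854 0.0 F [ 0.3 -0.3  0.4] j [ 0.24  0.61  0.47  1.46  0.02 -1.5 ] t 51.88 z [-0.041  0.012 -0.999]
roll 0.0001  shift 13.894 11.983 -0.197 j6~4.21
```

Request:
apply_moves --pt "0.9 0.8 -0.04 0" --pt "0.9 0.8 -0.04 0" --pt "0.9 0.8 -0.04 0" --pt "0.9 0.8 -0.04 0" --pt "0.9 0.8 -0.04 0"

```text
clock: 52.3
eef_pos: [0.5738, 0.0623, 0.2179]
tool_rot: [0.766, -0.642, -0.02, 0.008]
ft_force: [0.6, 0.2, -0.3]
grip_width: 0.085
grasp_force: 0.0
```

Request:
apply_moves --pt "0.9 0.8 0 0" --pt "0.9 0.8 0 0" --pt "0.9 0.8 0 0" --pt "0.9 0.8 0 0" --pt "0.9 0.8 0 0"

```text
clock: 52.72
eef_pos: [0.5108, -0.0404, 0.2192]
tool_rot: [0.766, -0.642, -0.02, 0.008]
ft_force: [-0.4, -0.3, 0.3]
grip_width: 0.0857
grasp_force: 0.0
```

Request:
apply_moves --pt "0.9 0.8 0 0" --pt "0.9 0.8 0 0" --pt "0.9 0.8 0 0" --pt "0.9 0.8 0 0" --pt "0.9 0.8 0 0"

```text
clock: 53.13
eef_pos: [0.4478, -0.1429, 0.2204]
tool_rot: [0.766, -0.642, -0.02, 0.008]
ft_force: [0.3, -0.7, 0.1]
grip_width: 0.0854
grasp_force: 0.0
```

```bash
python3 - <<'E'
from h import *
t=snap('top','t31.png'); im=t['image']
plan()
hsv=cv2.cvtColor(im,cv2.COLOR_BGR2HSV); m=cv2.inRange(hsv,(8,60,80),(28,255,255))
for q in cv2.findContours(m[200:340,100:340],0,2)[0]:
    if cv2.contourArea(q)>60:
        B=cv2.boxPoints(cv2.minAreaRect(q))+[100,200]; print('handle px',B.round(1).tolist())
        P=np.array([ray(t,p,.059)[:2] for p in B]); print(P.round(4).tolist())
        L=[np.linalg.norm(P[i]-P[i-1]) for i in range(4)]; print(np.round(L,4))
b=im.astype(int); mm=((b.min(2)>165)).astype(np.uint8)
for q in cv2.findContours(mm[235:330,120:300],0,2)[0]:
    if cv2.contourArea(q)>150:
        B=cv2.boxPoints(cv2.minAreaRect(q))+[120,235]; P=np.array([ray(t,p,.086)[:2] for p in B]); print('head',B.round(1).tolist(),P.round(4).tolist(),P.mean(0).round(4))
        print((cv2.approxPolyDP(q,2,True)[:,0]+[120,235]).tolist())
g=cv2.cvtColor(im,cv2.COLOR_BGR2GRAY)
for x,y in ((310,250),(500,292)): print(g[y-8:y+8,x-8:x+8].mean())
E
```

```text
at [ 0.4457 -0.1458  0.2205] yaw -170.09 grip 0.0854 0.0 F [-2.1 -2.3 -1. ] j [-0.31  0.23 -0.1   1.29 -0.   -2.06] t 53.18 z [-0.042  0.011 -0.999]
handle px [[192.6, 255.9], [277.6, 248.4], [278.8, 261.8], [193.7, 269.2]]
[[0.4506, 0.2305], [0.484, 0.0742], [0.4594, 0.0686], [0.426, 0.2241]]
[0.0254 0.1599 0.0252 0.159 ]
head [[161.9, 249.0], [188.2, 246.8], [190.4, 273.0], [164.1, 275.2]] [[0.4524, 0.2819], [0.4624, 0.2341], [0.4154, 0.2219], [0.4054, 0.2693]] [0.4339 0.2518]
[[188, 248], [163, 250], [165, 275], [189, 272]]
28.49609375
228.01171875
```

The mallet has been knocked aside. It is still on the mat, with its head at about (0.433, 0.252) and its handle axis at 102.1°. I'll grip it 42 mm from the head's axis.

```bash
python3 - <<'E'
from h import *
plan((.4418,.2109,.15,192.1),(.4418,.2109,.049,None))
E
```

```text
at [ 0.4457 -0.1458  0.2205] yaw -170.09 grip 0.0854 0.0 F [-2.1 -2.3 -1. ] j [-0.31  0.23 -0.1   1.29 -0.   -2.06] t 53.18 z [-0.042  0.011 -0.999]
roll -0.0365  shift -17.413 -3.682 3.724 j6~4.95
roll 0.0000  shift 0.098 -0.196 5.045 j6~4.95
```

Request:
apply_moves --pt "-0.4 -0.1 0 -0.0365" --pt "-0.9 -0.19 0 0" --pt "-0.9 -0.19 0 0" --pt "-0.9 -0.19 0 0" --pt "-0.9 -0.19 0 0"

```text
clock: 53.6
eef_pos: [0.4489, -0.0588, 0.2216]
tool_rot: [0.779, -0.627, -0.02, 0.007]
ft_force: [-0.8, -0.3, 0.3]
grip_width: 0.0853
grasp_force: 0.0
```

Request:
apply_moves --pt "-0.9 -0.19 0 0" --pt "-0.9 -0.19 0 0" --pt "-0.9 -0.19 0 0" --pt "-0.9 -0.19 0 0" --pt "-0.9 -0.19 0 0"

```text
clock: 54.02
eef_pos: [0.4482, 0.0335, 0.2229]
tool_rot: [0.779, -0.627, -0.02, 0.007]
ft_force: [0.0, -1.3, 0.9]
grip_width: 0.0857
grasp_force: 0.0
```

Request:
apply_moves --pt "-0.9 -0.19 0.37 0" --pt "-0.9 -0.19 0.37 0" --pt "-0.9 -0.19 0.37 0" --pt "-0.9 -0.19 0.37 0" --pt "-0.9 -0.19 0.37 0"

```text
clock: 54.43
eef_pos: [0.446, 0.1259, 0.1868]
tool_rot: [0.779, -0.626, -0.02, 0.007]
ft_force: [0.8, 0.0, 0.3]
grip_width: 0.0855
grasp_force: 0.0
```

Request:
apply_moves --pt "-0.9 -0.19 0.37 0" --pt "-0.9 -0.19 0.37 0" --pt "-0.9 -0.19 0.37 0" --pt "0 0 0.37 0" --pt "0 0 0 0"

```text
clock: 54.85
eef_pos: [0.4435, 0.1805, 0.1568]
tool_rot: [0.78, -0.626, -0.02, 0.009]
ft_force: [0.2, -1.0, -0.5]
grip_width: 0.0853
grasp_force: 0.0
```

Request:
apply_moves --pt "0 0 0 0" --pt "0 0 0 0" --pt "0 0 0 0" --pt "0 0 0 0" --pt "0 0 0 0"

```text
clock: 55.27
eef_pos: [0.4454, 0.1792, 0.1591]
tool_rot: [0.778, -0.628, -0.019, 0.007]
ft_force: [1.0, -0.4, -0.3]
grip_width: 0.086
grasp_force: 0.0
```

```bash
python3 - <<'E'
from h import *
w=snap('wrist','w32.png')
hsv=cv2.cvtColor(w['image'],cv2.COLOR_BGR2HSV); m=cv2.inRange(hsv,(8,60,60),(28,255,255))
for q in cv2.findContours(m,0,2)[0]:
    if cv2.contourArea(q)>1500:
        B=cv2.boxPoints(cv2.minAreaRect(q)); P=np.array([ray(w,p,.059)[:2] for p in B]); print(B.round(0).tolist(),P.round(4).tolist())
plan((.4418,.2109,.049,192.1))
E
```

```text
[[281.0, 50.0], [323.0, 50.0], [323.0, 324.0], [281.0, 324.0]] [[0.4852, 0.0788], [0.464, 0.0742], [0.4302, 0.2287], [0.4561, 0.2339]]
at [0.4454 0.1792 0.1591] yaw -167.75 grip 0.0853 0.0 F [-0.8 -0.2  0. ] j [ 0.37  0.29 -0.19  1.13  0.03 -1.42] t 55.32 z [-0.038  0.013 -0.999]
roll 0.0025  shift -1.469 -0.347 5.527 j6~4.95
```

Request:
apply_moves --pt "-0.77 -0.25 0 0" --pt "-0.77 -0.25 0.5 0" --pt "0 0 0.8 0" --pt "0 0 0.8 0" --pt "0 0 0.8 0"

```text
clock: 55.73
eef_pos: [0.4464, 0.2128, 0.1007]
tool_rot: [0.779, -0.627, -0.019, 0.007]
ft_force: [-0.1, 0.6, 0.8]
grip_width: 0.0856
grasp_force: 0.0
```

Request:
apply_moves --pt "0 0 0.8 0" --pt "0 0 0.8 0" --pt "0 0 0.8 0" --pt "0 0 0.2 0" --pt "0 0 0 0"

```text
clock: 56.15
eef_pos: [0.4431, 0.2127, 0.048]
tool_rot: [0.778, -0.627, -0.02, 0.008]
ft_force: [0.1, 0.2, 0.3]
grip_width: 0.0853
grasp_force: 0.0
```

Request:
apply_moves --pt "0 0 0 0" --pt "0 0 0 0" --pt "0 0 0 0" --pt "0 0 0 0" --pt "0 0 0 0" --claw 1

```text
clock: 56.57
eef_pos: [0.4445, 0.2135, 0.0497]
tool_rot: [0.778, -0.627, -0.019, 0.007]
ft_force: [-0.4, 0.8, 0.5]
grip_width: 0.026
grasp_force: 0.0
```

Request:
apply_moves --pt "0 0 0 0" --pt "0 0 0 0" --pt "0 0 0 0" --pt "0 0 0 0" --pt "0 0 0 0"

```text
clock: 56.98
eef_pos: [0.4447, 0.2134, 0.05]
tool_rot: [0.778, -0.627, -0.019, 0.006]
ft_force: [-1.1, -1.5, 5.2]
grip_width: 0.0213
grasp_force: 58.7
```

Request:
apply_moves --pt "0 0 -0.3 0" --pt "0 0 -0.5 0" --pt "0 0 -0.5 0" --pt "0 0 0 0" --pt "0 0 0 0"

```text
clock: 57.4
eef_pos: [0.4458, 0.2132, 0.0759]
tool_rot: [0.779, -0.627, -0.019, 0.006]
ft_force: [-0.2, -0.6, -4.4]
grip_width: 0.0212
grasp_force: 59.1
```

```bash
python3 - <<'E'
from h import *
w=snap('wrist','w33.png')
hsv=cv2.cvtColor(w['image'],cv2.COLOR_BGR2HSV); m=cv2.inRange(hsv,(8,60,60),(28,255,255))
for q in cv2.findContours(m,0,2)[0]:
    if cv2.contourArea(q)>1500: print(cv2.approxPolyDP(q,4,True)[:,0].tolist())
plan()
t=snap('top','t33.png'); hsv=cv2.cvtColor(t['image'],cv2.COLOR_BGR2HSV); m=cv2.inRange(hsv,(8,60,80),(28,255,255))
for q in cv2.findContours(m[200:340,100:340],0,2)[0]:
    if cv2.contourArea(q)>60: B=cv2.boxPoints(cv2.minAreaRect(q))+[100,200]; print(B.round(1).tolist(),[ray(t,p,.085)[:2].round(4).tolist() for p in B])
E
```

```text
[[279, 0], [289, 383], [299, 394], [342, 394], [352, 383], [362, 0]]
at [0.4452 0.213  0.0753] yaw -167.7 grip 0.0212 59.1 F [ 0.2  0.9 -4.3] j [ 0.43  0.4  -0.27  0.93  0.03 -1.36] t 57.45 z [-0.038  0.013 -0.999]
[[204.1, 250.9], [277.6, 244.8], [278.8, 259.7], [205.3, 265.8]] [[0.4587, 0.204], [0.4862, 0.0725], [0.4594, 0.0666], [0.4319, 0.1973]]
```

The mallet is held at 59 N with the head's axis about 40 mm from the TCP. Pin a is first.

```bash
python3 - <<'E'
from h import *
plan((.4452,.213,.155,192.3),(.5109,.2767,.155,None),(.5109,.2767,.116,None),(.5109,.2767,.092,None))
E
```

```text
at [0.4448 0.2128 0.0749] yaw -167.7 grip 0.0209 59.1 F [-0.1 -0.3 -4.1] j [ 0.43  0.4  -0.27  0.93  0.03 -1.36] t 57.5 z [-0.039  0.013 -0.999]
roll -0.0000  shift -0.087 0.122 -4.003 j6~4.94
roll 0.0000  shift -2.414 -3.886 -0.088 j6~4.99
roll 0.0000  shift 0.041 -0.069 1.948 j6~4.99
roll 0.0000  shift 0.025 -0.043 1.199 j6~4.99
```

Request:
apply_moves --pt "0 0 -0.8 0" --pt "0 0 -0.8 0" --pt "0 0 -0.8 0" --pt "0 0 -0.8 0" --pt "0 0 -0.8 0"

```text
clock: 57.92
eef_pos: [0.4475, 0.2116, 0.1549]
tool_rot: [0.778, -0.627, -0.02, 0.008]
ft_force: [0.7, -0.5, -4.5]
grip_width: 0.0213
grasp_force: 59.3
```

Request:
apply_moves --pt "-0.4 -0.6 0 0" --pt "-0.5 -0.8 0 0" --pt "-0.5 -0.8 0 0" --pt "-0.5 -0.8 0 0" --pt "-0.5 -0.75 0 0"

```text
clock: 58.33
eef_pos: [0.5113, 0.2751, 0.1524]
tool_rot: [0.778, -0.627, -0.02, 0.008]
ft_force: [0.6, -0.1, -3.9]
grip_width: 0.0214
grasp_force: 59.4
```

Request:
apply_moves --pt "0 0 0 0" --pt "0 0 0 0" --pt "0 0 0 0" --pt "0 0 0 0" --pt "0 0 0 0"

```text
clock: 58.75
eef_pos: [0.5105, 0.2741, 0.1532]
tool_rot: [0.778, -0.627, -0.019, 0.008]
ft_force: [-0.5, -0.4, -4.7]
grip_width: 0.0214
grasp_force: 59.6
```

```bash
python3 - <<'E'
from h import *
plan((.5109,.2767,.118,192.3))
t=snap('top','t34.png'); b=t['image'].astype(int); mm=(b.min(2)>165).astype(np.uint8)
g=cv2.cvtColor(t['image'],cv2.COLOR_BGR2GRAY)
print('pin a home px',proj(t,np.array([.5045,.306,.07])),'head exp',[proj(t,np.array([.5024+dx,.3158+dy,.191])).round(0).tolist() for dx in(-.025,.025) for dy in (-.025,.025)])
for q in cv2.findContours(mm[150:300,100:230],0,2)[0]:
    if cv2.contourArea(q)>150: print((cv2.approxPolyDP(q,2,True)[:,0]+[100,150]).tolist())
E
```

```text
at [0.5105 0.2741 0.1532] yaw -167.73 grip 0.0214 59.6 F [-0.5 -0.4 -4.7] j [ 0.48  0.48  0.08  1.21  0.03 -1.31] t 58.75 z [-0.04   0.013 -0.999]
roll -0.0005  shift -0.087 -0.108 1.757 j6~4.99
pin a home px [157.03872771 221.94508338] head exp [[141.0, 222.0], [112.0, 219.0], [146.0, 193.0], [118.0, 190.0]]
[[229, 201], [179, 204], [177, 210], [229, 207]]
[[100, 161], [100, 299], [122, 299]]
[[193, 150], [206, 152], [195, 153], [203, 167], [205, 178], [202, 195], [198, 195], [198, 199], [205, 199], [207, 159], [210, 198], [217, 198], [214, 156], [226, 152], [229, 154], [229, 151], [207, 153], [206, 150], [218, 150]]
[[190, 150], [149, 153], [147, 157], [145, 154], [147, 162], [147, 157], [151, 154], [162, 155], [152, 156], [152, 159], [156, 158], [163, 163], [164, 175], [165, 160], [174, 159], [175, 176], [179, 177], [189, 176]]
```

Request:
apply_moves --pt "-0.05 -0.1 0.6 0" --pt "0 0 0.6 0" --pt "0 0 0.5 0" --pt "0 0 0 0" --pt "0 0 0 0"

```text
clock: 59.22
eef_pos: [0.5109, 0.2761, 0.1187]
tool_rot: [0.778, -0.627, -0.02, 0.008]
ft_force: [-0.6, -0.3, -4.8]
grip_width: 0.0212
grasp_force: 59.6
```

Request:
apply_moves --pt "0 0 0.6 0" --pt "0 0 0.5 0" --pt "0 0 0 0" --pt "0 0 0 0" --pt "0 0 0 0"

```text
clock: 59.63
eef_pos: [0.5108, 0.277, 0.0977]
tool_rot: [0.779, -0.627, -0.019, 0.007]
ft_force: [0.7, 0.3, -3.4]
grip_width: 0.0211
grasp_force: 60.0
```

```bash
python3 - <<'E'
from h import *
plan()
E
```

```text
at [0.5108 0.277  0.0977] yaw -167.7 grip 0.0211 60.0 F [ 0.7  0.3 -3.4] j [ 0.48  0.53  0.01  1.08  0.03 -1.3 ] t 59.63 z [-0.039  0.013 -0.999]
```

Request:
apply_moves --pt "0 0 0.15 0" --pt "0 0 0.15 0" --pt "0 0 0 0" --pt "0 0 0 0" --pt "0 0 0 0"

```text
clock: 60.05
eef_pos: [0.5109, 0.2768, 0.0937]
tool_rot: [0.778, -0.627, -0.019, 0.006]
ft_force: [-2.6, -3.5, 10.2]
grip_width: 0.0215
grasp_force: 61.7
```

Request:
apply_moves --pt "0 0 0.15 0" --pt "0 0 0.15 0" --pt "0 0 0 0" --pt "0 0 0 0" --pt "0 0 0 0"

```text
clock: 60.47
eef_pos: [0.5117, 0.2761, 0.0923]
tool_rot: [0.778, -0.628, -0.017, 0.005]
ft_force: [-8.2, -12.1, 32.8]
grip_width: 0.0211
grasp_force: 65.3
```

The hard stop came at a TCP height of about 0.093, which matches pin a fully home. Next is pin b.

Request:
apply_moves --pt "0 0 -0.4 0" --pt "0 0 -0.7 0" --pt "0 0 -0.7 0" --pt "0 0 -0.7 0" --pt "0 0 -0.7 0"

```text
clock: 60.88
eef_pos: [0.5118, 0.2759, 0.1487]
tool_rot: [0.779, -0.627, -0.02, 0.008]
ft_force: [0.5, 0.6, -4.1]
grip_width: 0.0211
grasp_force: 59.8
```

```bash
python3 - <<'E'
from h import *
plan((.549,.0609,.155,192.3),(.549,.0609,.118,None))
E
```

```text
at [0.5118 0.2759 0.1487] yaw -167.69 grip 0.0211 59.8 F [ 0.5  0.6 -4.1] j [ 0.48  0.49  0.08  1.2   0.03 -1.31] t 60.88 z [-0.041  0.012 -0.999]
roll 0.0002  shift 10.893 0.486 -0.520 j6~4.61
roll 0.0000  shift 0.038 -0.070 1.848 j6~4.61
```

Request:
apply_moves --pt "0.6 0 -0.1 0" --pt "0.9 0 -0.1 0" --pt "0.9 0.1 -0.1 0" --pt "0.9 0.1 0 0" --pt "0.9 0.1 0 0"

```text
clock: 61.3
eef_pos: [0.5242, 0.1911, 0.1523]
tool_rot: [0.779, -0.627, -0.02, 0.008]
ft_force: [-0.3, -1.4, -4.5]
grip_width: 0.0213
grasp_force: 60.0
```

Request:
apply_moves --pt "0.9 0.1 0 0" --pt "0.9 0.1 0 0" --pt "0.9 0 0 0" --pt "0.9 0 0 0" --pt "0.9 0 0 0"

```text
clock: 61.72
eef_pos: [0.5392, 0.1023, 0.1504]
tool_rot: [0.778, -0.627, -0.02, 0.008]
ft_force: [0.0, -0.7, -4.6]
grip_width: 0.0213
grasp_force: 60.0
```

Request:
apply_moves --pt "0.9 0 0 0" --pt "0.9 0 0 0" --pt "0.4 0 0 0" --pt "0 0 0 0" --pt "0 0 0 0"

```text
clock: 62.13
eef_pos: [0.5489, 0.0608, 0.1502]
tool_rot: [0.778, -0.628, -0.02, 0.007]
ft_force: [-0.1, 0.2, -4.8]
grip_width: 0.0211
grasp_force: 59.9
```

```bash
python3 - <<'E'
from h import *
plan((.549,.0609,.118,192.3))
E
```

```text
at [0.5489 0.0608 0.1502] yaw -167.76 grip 0.0211 59.9 F [-0.1  0.2 -4.8] j [ 0.1   0.43  0.01  1.18  0.02 -1.68] t 62.13 z [-0.041  0.014 -0.999]
roll -0.0011  shift 0.030 -0.063 1.611 j6~4.61
```

Request:
apply_moves --pt "0.03 -0.06 0.6 0" --pt "0 0 0.6 0" --pt "0 0 0.4 0" --pt "0 0 0 0" --pt "0 0 0 0"

```text
clock: 62.55
eef_pos: [0.5488, 0.0619, 0.1185]
tool_rot: [0.779, -0.627, -0.02, 0.008]
ft_force: [-0.3, -0.5, -4.5]
grip_width: 0.0213
grasp_force: 59.7
```

Request:
apply_moves --pt "0 0 0.6 0" --pt "0 0 0.5 0" --pt "0 0 0 0" --pt "0 0 0 0" --pt "0 0 0 0"

```text
clock: 62.97
eef_pos: [0.5486, 0.0615, 0.0973]
tool_rot: [0.779, -0.627, -0.019, 0.007]
ft_force: [0.5, 0.6, -2.9]
grip_width: 0.0211
grasp_force: 60.0
```

Request:
apply_moves --pt "0 0 0.15 0" --pt "0 0 0.15 0" --pt "0 0 0 0" --pt "0 0 0 0" --pt "0 0 0 0"

```text
clock: 63.38
eef_pos: [0.5487, 0.0614, 0.0929]
tool_rot: [0.778, -0.627, -0.019, 0.007]
ft_force: [-2.9, -1.6, 9.8]
grip_width: 0.021
grasp_force: 61.8
```

Request:
apply_moves --pt "0 0 0.15 0" --pt "0 0 0 0" --pt "0 0 0 0" --pt "0 0 0 0" --pt "0 0 0 0"

```text
clock: 63.8
eef_pos: [0.5488, 0.0609, 0.0923]
tool_rot: [0.778, -0.627, -0.018, 0.006]
ft_force: [-6.8, -5.1, 22.5]
grip_width: 0.0214
grasp_force: 64.0
```

Request:
apply_moves --pt "0 0 0.12 0" --pt "0 0 0 0" --pt "0 0 0 0" --pt "0 0 -0.5 0" --pt "0 0 -0.7 0"

```text
clock: 64.22
eef_pos: [0.5477, 0.0609, 0.1092]
tool_rot: [0.778, -0.627, -0.02, 0.008]
ft_force: [0.3, 0.5, -5.5]
grip_width: 0.021
grasp_force: 60.6
```

Request:
apply_moves --pt "0 0 -0.7 0" --pt "0 0 -0.7 0" --pt "0 0 -0.5 0" --pt "0 0 0 0" --pt "0 0 0 0"

```text
clock: 64.63
eef_pos: [0.5507, 0.0607, 0.1474]
tool_rot: [0.779, -0.627, -0.019, 0.007]
ft_force: [0.1, -0.3, -4.1]
grip_width: 0.0213
grasp_force: 60.8
```

```bash
python3 - <<'E'
from h import *
# back on the mat: head axis at (.400,.250), same heading -> TCP 39.5 mm along +x_tool
h=np.array([.402,.250]); x=np.array([.213,-.977]); p=h+.0395*x; print(p)
plan((.48,.1,.15,None),(p[0],p[1],.12,192.3),(p[0],p[1],.056,None))
E
```

```text
[0.4104135 0.2114085]
at [0.5507 0.0607 0.1474] yaw -167.7 grip 0.0213 60.8 F [ 0.1 -0.3 -4.1] j [ 0.1   0.44  0.01  1.17  0.02 -1.68] t 64.63 z [-0.039  0.013 -0.999]
roll 0.0000  shift -2.671 3.040 0.031 j6~4.70
roll -0.0000  shift -6.149 2.159 1.706 j6~4.97
roll 0.0000  shift 0.067 -0.112 3.197 j6~4.97
```

Request:
apply_moves --pt "-0.53 0.6 0 0" --pt "-0.53 0.6 0 0" --pt "-0.53 0.6 0 0" --pt "-0.53 0.6 0 0" --pt "-0.54 0.64 0 0"

```text
clock: 65.05
eef_pos: [0.4784, 0.0999, 0.1493]
tool_rot: [0.778, -0.627, -0.02, 0.008]
ft_force: [-0.6, 0.7, -4.0]
grip_width: 0.0212
grasp_force: 60.6
```

Request:
apply_moves --pt "-0.8 0.27 0 0" --pt "-0.8 0.27 0.1 0" --pt "-0.8 0.27 0.2 0" --pt "-0.8 0.27 0.2 0" --pt "-0.8 0.27 0.2 0"

```text
clock: 65.47
eef_pos: [0.4347, 0.1726, 0.138]
tool_rot: [0.778, -0.627, -0.02, 0.008]
ft_force: [-0.0, -0.5, -3.7]
grip_width: 0.0216
grasp_force: 60.6
```

Request:
apply_moves --pt "-0.8 0.27 0.2 0" --pt "-0.8 0.27 0.3 0" --pt "-0.5 0.27 0.3 0" --pt "0 0 0 0" --pt "0 0 0 0"

```text
clock: 65.88
eef_pos: [0.4096, 0.2098, 0.1238]
tool_rot: [0.779, -0.627, -0.02, 0.009]
ft_force: [0.5, 0.1, -4.1]
grip_width: 0.0211
grasp_force: 60.5
```

```bash
python3 - <<'E'
from h import *
plan((.4104,.2114,.055,192.3))
t=snap('top','t36.png'); g=cv2.cvtColor(t['image'],cv2.COLOR_BGR2GRAY)
for n,p in (('a',(.5045,.306)),('b',(.5426,.0902))): print(n,'up',proj(t,np.r_[p,.07]).round(1),'home',proj(t,np.r_[p,.05]).round(1))
for q in cv2.findContours((g[195:240,140:300]>185).astype(np.uint8),0,2)[0]:
    if 60<cv2.contourArea(q)<400: (x,y),r=cv2.minEnclosingCircle(q); print('blob',round(x+140,1),round(y+195,1),round(r,1))
E
```

```text
at [0.4096 0.2098 0.1238] yaw -167.63 grip 0.0211 60.5 F [ 0.5  0.1 -4.1] j [ 0.46  0.29 -0.29  1.02  0.03 -1.33] t 65.88 z [-0.041  0.011 -0.999]
roll 0.0012  shift -0.001 -0.187 3.438 j6~4.97
a up [157.  221.9] home [160.2 224.3]
b up [273.  215.7] home [273.9 218.2]
blob 176.0 226.5 13.1
```

Lowering the mallet onto the mat.

Request:
apply_moves --pt "0 -0.15 0.8 0" --pt "0 0 0.8 0" --pt "0 0 0.8 0" --pt "0 0 0.6 0" --pt "0 0 0.3 0"

```text
clock: 66.35
eef_pos: [0.4109, 0.2104, 0.0575]
tool_rot: [0.778, -0.628, -0.019, 0.008]
ft_force: [-0.2, -0.2, -4.5]
grip_width: 0.0213
grasp_force: 60.5
```

Request:
apply_moves --pt "0 0 0.15 0" --pt "0 0 0.1 0" --pt "0 0 0 0" --pt "0 0 0 0" --pt "0 0 0 0"

```text
clock: 66.77
eef_pos: [0.4116, 0.212, 0.0547]
tool_rot: [0.778, -0.627, -0.019, 0.006]
ft_force: [-0.4, -0.6, -3.8]
grip_width: 0.0212
grasp_force: 60.5
```

```bash
python3 - <<'E'
from h import *
plan()
E
```

```text
at [0.4116 0.212  0.0547] yaw -167.71 grip 0.0212 60.5 F [-0.4 -0.6 -3.8] j [ 0.46  0.38 -0.37  0.85  0.03 -1.33] t 66.77 z [-0.037  0.014 -0.999]
```

Request:
apply_moves --pt "0 0 0.15 0" --pt "0 0 0.1 0" --pt "0 0 0 0" --pt "0 0 0 0" --pt "0 0 0 0"

```text
clock: 67.18
eef_pos: [0.4107, 0.2118, 0.0489]
tool_rot: [0.779, -0.627, -0.019, 0.007]
ft_force: [-0.7, 0.8, -4.3]
grip_width: 0.0213
grasp_force: 60.7
```

Request:
apply_moves --pt "0 0 0.08 0" --pt "0 0 0 0" --pt "0 0 0 0" --pt "0 0 0 0" --pt "0 0 0 0" --claw 0.7

```text
clock: 67.6
eef_pos: [0.411, 0.212, 0.0477]
tool_rot: [0.778, -0.627, -0.019, 0.007]
ft_force: [-0.2, 0.4, 0.6]
grip_width: 0.0253
grasp_force: 0.1
```

Request:
apply_moves --pt "0 0 0 0" --pt "0 0 0 0" --pt "0 0 0 0" --pt "0 0 0 0" --pt "0 0 0 0" --claw 0

```text
clock: 68.02
eef_pos: [0.4108, 0.2118, 0.0473]
tool_rot: [0.778, -0.627, -0.019, 0.007]
ft_force: [0.5, -0.5, 0.0]
grip_width: 0.0838
grasp_force: 0.0
```

Request:
apply_moves --pt "0 0 0 0" --pt "0 0 -0.6 0" --pt "0 0 -0.9 0" --pt "0 0 -0.9 0" --pt "0 0 -0.9 0"

```text
clock: 68.43
eef_pos: [0.413, 0.2108, 0.1138]
tool_rot: [0.778, -0.627, -0.019, 0.007]
ft_force: [0.6, 0.1, 0.2]
grip_width: 0.0853
grasp_force: 0.0
```

Request:
apply_moves --pt "0 0 -0.9 0" --pt "0 0 -0.9 0" --pt "0 0 -0.9 0" --pt "0 0 -0.9 0" --pt "0 0 -0.9 0"

```text
clock: 68.85
eef_pos: [0.4166, 0.2097, 0.2041]
tool_rot: [0.779, -0.627, -0.019, 0.007]
ft_force: [-0.6, 0.8, -0.1]
grip_width: 0.0855
grasp_force: 0.0
```

```bash
python3 - <<'E'
from h import *
plan((.6,-.09,.26,190.3))
x=np.array([.168,.986]); st=np.array([.6594,-.1128]); print('squeeze',st+.008*x)
E
```

```text
at [0.4166 0.2097 0.2041] yaw -167.7 grip 0.0855 0.0 F [-0.6  0.8 -0.1] j [ 0.45  0.23 -0.15  1.23  0.03 -1.34] t 68.85 z [-0.039  0.013 -0.999]
roll 0.0333  shift 16.318 -6.238 -3.345 j6~4.38
squeeze [ 0.660744 -0.104912]
```

The mallet is back on the mat. Next I'll turn the gripper to the gun's axis at a safe height.

Request:
apply_moves --pt "0 0 -0.8 0.116" --pt "0 0 -0.8 0.116" --pt "0 0 -0.8 0.116" --pt "0 0 -0.8 0.116" --pt "0 0 0 0.116"

```text
clock: 69.27
eef_pos: [0.4207, 0.2096, 0.2704]
tool_rot: [-0.553, 0.833, 0.016, -0.01]
ft_force: [0.6, 1.2, 0.2]
grip_width: 0.085
grasp_force: 0.0
```

Request:
apply_moves --pt "0 0 0 0.116" --pt "0 0 0 0.116" --pt "0 0 0 0.116" --pt "0 0 0 0.116" --pt "0 0 0 0.116"

```text
clock: 69.68
eef_pos: [0.4191, 0.2089, 0.2671]
tool_rot: [-0.278, 0.96, 0.012, -0.017]
ft_force: [0.4, 0.4, 0.1]
grip_width: 0.0855
grasp_force: 0.0
```

Request:
apply_moves --pt "0 0 0 0.116" --pt "0 0 0 0.116" --pt "0 0 0 0.116" --pt "0 0 0 0.116" --pt "0 0 0 0.116"

```text
clock: 70.1
eef_pos: [0.4191, 0.2089, 0.267]
tool_rot: [0.022, 1.0, 0.006, -0.02]
ft_force: [0.3, -0.2, 0.5]
grip_width: 0.0852
grasp_force: 0.0
```

Request:
apply_moves --pt "0 0 0 0.116" --pt "0 0 0 0" --pt "0 0 0 0" --pt "0 0 0 0" --pt "0 0 0 0"

```text
clock: 70.52
eef_pos: [0.4192, 0.2089, 0.2671]
tool_rot: [0.078, 0.997, 0.005, -0.02]
ft_force: [0.1, 1.0, 0.7]
grip_width: 0.0852
grasp_force: 0.0
```

```bash
python3 - <<'E'
from h import *
plan((.6607,-.1049,.25,80.3))
t=snap('top','t37.png'); im=t['image']; hsv=cv2.cvtColor(im,cv2.COLOR_BGR2HSV)
m=cv2.inRange(hsv,(12,90,120),(30,255,255))
for q in cv2.findContours(m[125:200,300:430],0,2)[0]:
    if cv2.contourArea(q)>15: B=cv2.minAreaRect(q); print('brass',np.add(B[0],[300,125]).round(1),B[1],ray(t,np.add(B[0],[300,125]),.185)[:2].round(4))
b=im.astype(int); mm=(b.min(2)>165).astype(np.uint8)
for q in cv2.findContours(mm[235:330,120:300],0,2)[0]:
    if cv2.contourArea(q)>150: B=cv2.boxPoints(cv2.minAreaRect(q))+[120,235]; print('head',B.round(1).tolist(),np.mean([ray(t,p,.086)[:2] for p in B],0).round(4))
m=cv2.inRange(hsv,(8,60,80),(28,255,255))
for q in cv2.findContours(m[200:340,100:340],0,2)[0]:
    if cv2.contourArea(q)>60: print('handle',(cv2.boxPoints(cv2.minAreaRect(q))+[100,200]).round(1).tolist())
g=cv2.cvtColor(im,cv2.COLOR_BGR2GRAY)
for q in cv2.findContours((g[195:245,140:300]>200).astype(np.uint8),0,2)[0]:
    if cv2.contourArea(q)>40: print('pin?',(cv2.approxPolyDP(q,1.5,True)[:,0]+[140,195]).tolist())
E
```

```text
at [0.4192 0.2089 0.2671] yaw 81.0 grip 0.0852 0.0 F [0.1 1.  0.7] j [ 0.45  0.19 -0.02  1.39  0.03  0.6 ] t 70.52 z [-0.039  0.013 -0.999]
roll 0.0117  shift -14.565 -13.437 0.180 j6~0.01
brass [407.7 173. ] (5.692099571228027, 7.273237705230713) [ 0.6156 -0.1369]
brass [395.8 146.8] (10.60660171508789, 9.899495124816895) [ 0.6598 -0.113 ]
brass [327.3 149.1] (36.1147346496582, 5.965855121612549) [0.6412 0.0015]
head [[158.5, 268.7], [184.8, 266.3], [187.2, 292.9], [160.9, 295.3]] [0.3976 0.2516]
handle [[189.3, 274.3], [275.3, 264.3], [276.9, 278.0], [190.9, 288.0]]
pin? [[267, 209], [267, 220], [273, 224], [277, 223], [281, 215], [287, 231], [286, 208]]
pin? [[267, 199], [267, 205], [291, 204], [290, 195], [289, 204], [287, 203], [287, 195], [281, 195], [280, 198], [277, 195], [269, 195]]
pin? [[214, 195], [214, 209], [248, 207], [246, 199], [241, 200], [241, 195], [233, 195], [232, 201], [229, 200], [229, 195], [222, 195], [220, 202], [217, 200], [217, 195]]
pin? [[163, 195], [163, 204], [161, 206], [168, 212], [196, 210], [191, 196], [186, 195], [186, 203], [183, 204], [182, 195], [175, 195], [175, 202], [171, 205], [170, 195]]
```

```bash
python3 - <<'E'
from h import *
a=cv2.imread('pics/top0.png',0); b=cv2.imread('pics/t37.png',0)
for n,(x,y),e in (('a',(158,222),(3.2,2.4)),('b',(273,216),(.9,2.5))):
    T=a[y-9:y+10,x-9:x+10]; S=b[y-15:y+16,x-15:x+16]; r=cv2.matchTemplate(S,T,cv2.TM_CCOEFF_NORMED); _,v,_,l=cv2.minMaxLoc(r); print(n,'shift',l[0]-6,l[1]-6,round(v,3),'expected',e)
s=cv2.imread('pics/scene0.png',0); c=bot.camera('scene'); s2=cv2.cvtColor(c['image'],cv2.COLOR_BGR2GRAY)
for n,p in (('a',(.5045,.306)),('b',(.5426,.0902))):
    u,h=proj(c,np.r_[p,.07]),proj(c,np.r_[p,.05]); x,y=u.round().astype(int); print(u.round(1),(h-u).round(1))
    T=s[y-11:y+12,x-11:x+12]; S=s2[y-19:y+20,x-19:x+20]; r=cv2.matchTemplate(S,T,cv2.TM_CCOEFF_NORMED); _,v,_,l=cv2.minMaxLoc(r); print(n,'scene shift',l[0]-8,l[1]-8,round(v,3))
    row=lambda g: [int(g[yy,x-3:x+4].mean()) for yy in range(y-14,y+22,2)]
    print(row(s)); print(row(s2))
E
```

```text
a shift 2 -6 0.276 expected (3.2, 2.4)
b shift 1 1 0.893 expected (0.9, 2.5)
[453.6 374.4] [-1.8  6.5]
a scene shift -2 5 0.763
[155, 155, 154, 155, 154, 187, 214, 215, 216, 216, 218, 218, 205, 136, 108, 99, 66, 58]
[165, 165, 164, 164, 164, 164, 164, 157, 184, 221, 224, 225, 226, 227, 227, 220, 156, 101]
[350.  299.7] [-0.2  7. ]
b scene shift 0 5 0.266
[206, 225, 184, 212, 192, 147, 204, 220, 222, 225, 227, 226, 183, 114, 102, 88, 63, 54]
[45, 45, 46, 43, 44, 44, 45, 47, 107, 216, 230, 232, 235, 237, 234, 180, 111, 63]
```

Both pin heads dropped by about 6.3 px in the scene view, against 6.5–7 expected for 20 mm, and both hit hard stops. The mallet stands on the mat at (0.398, 0.252). Now for the trigger.

Request:
apply_moves --pt "-0.5 -0.45 0 0.0117" --pt "-0.97 -0.87 0 0" --pt "-0.97 -0.87 0 0" --pt "-0.97 -0.87 0 0" --pt "-0.97 -0.87 0 0"

```text
clock: 71.03
eef_pos: [0.4929, 0.1159, 0.2631]
tool_rot: [0.085, 0.996, 0.005, -0.02]
ft_force: [1.0, -0.0, -0.1]
grip_width: 0.0858
grasp_force: 0.0
```

Request:
apply_moves --pt "-0.97 -0.87 0 0" --pt "-0.97 -0.87 0 0" --pt "-0.97 -0.87 0 0" --pt "-0.97 -0.87 0 0" --pt "-0.97 -0.87 0 0"

```text
clock: 71.45
eef_pos: [0.5737, 0.0134, 0.2585]
tool_rot: [0.085, 0.996, 0.005, -0.02]
ft_force: [0.6, 0.2, 1.2]
grip_width: 0.0854
grasp_force: 0.0
```

Request:
apply_moves --pt "-0.97 -0.87 0 0" --pt "-0.97 -0.87 0 0" --pt "-0.97 -0.87 0 0" --pt "-0.97 -0.87 0 0" --pt "-0.97 -0.87 0 0"

```text
clock: 71.87
eef_pos: [0.6543, -0.0888, 0.2539]
tool_rot: [0.085, 0.996, 0.005, -0.02]
ft_force: [0.6, 0.4, 0.8]
grip_width: 0.0854
grasp_force: 0.0
```

Request:
apply_moves --pt "-0.45 -0.4 0 0" --pt "0 0 0 0" --pt "0 0 0 0" --pt "0 0 0 0" --pt "0 0 0 0"

```text
clock: 72.28
eef_pos: [0.6608, -0.096, 0.2541]
tool_rot: [0.085, 0.996, 0.005, -0.02]
ft_force: [-1.3, 0.1, 0.2]
grip_width: 0.0852
grasp_force: 0.0
```

```bash
python3 - <<'E'
from h import *
plan((.6622,-.098,.267,80.3),(.6622,-.098,.145,None),(.661,-.1049,.145,None))
w=snap('wrist','w38.png'); hsv=cv2.cvtColor(w['image'],cv2.COLOR_BGR2HSV); m=cv2.inRange(hsv,(12,90,90),(30,255,255))
print('expect stub',proj(w,np.array([.6596,-.1129,.185])))
for q in cv2.findContours(m,0,2)[0]:
    if cv2.contourArea(q)>60: B=cv2.minAreaRect(q); print('brass',np.round(B[0],1),np.round(B[1],1),ray(w,B[0],.185)[:2].round(4))
E
```

```text
at [ 0.6608 -0.096   0.2541] yaw 80.28 grip 0.0852 0.0 F [-1.3  0.1  0.2] j [-0.15  0.63  0.61  1.59  0.01  0.02] t 72.28 z [-0.039  0.013 -0.999]
roll -0.0003  shift -0.061 -0.080 -0.649 j6~0.02
roll 0.0000  shift -0.248 -0.040 6.095 j6~0.02
roll 0.0000  shift 0.001 -0.350 -0.002 j6~0.01
expect stub [286.65979019 274.12348365]
brass [326.5 404. ] [32. 75.] [ 0.7401 -0.1055]
brass [324.  360.2] [22.6 63.1] [ 0.7121 -0.1022]
brass [293.5 274.5] [37. 35.] [ 0.6604 -0.1095]
brass [455.5 233.5] [85. 15.] [ 0.6531 -0.0244]
brass [251.  231.5] [19. 14.] [ 0.6344 -0.1263]
brass [ 15.  213.5] [65. 30.] [ 0.6038 -0.2463]
```

Request:
apply_moves --pt "-0.06 -0.01 0.6 0" --pt "-0.06 -0.01 0.6 0" --pt "-0.06 -0.01 0.6 0" --pt "-0.06 -0.01 0.6 0" --pt "-0.06 -0.01 0.6 0"

```text
clock: 72.75
eef_pos: [0.6643, -0.0972, 0.1938]
tool_rot: [0.085, 0.996, 0.005, -0.02]
ft_force: [0.4, 0.2, -0.6]
grip_width: 0.0851
grasp_force: 0.0
```

Request:
apply_moves --pt "0 0 0.6 0" --pt "0 0 0.6 0" --pt "0 0 0.5 0" --pt "0 0 0.4 0" --pt "0 0 0.3 0"

```text
clock: 73.17
eef_pos: [0.6623, -0.0971, 0.145]
tool_rot: [0.085, 0.996, 0.005, -0.02]
ft_force: [-0.2, 0.8, -0.2]
grip_width: 0.0854
grasp_force: 0.0
```

Request:
apply_moves --pt "0 -0.17 0 0" --pt "0 -0.17 0 0" --pt "0 0 0 0" --pt "0 0 0 0" --pt "0 0 0 0"

```text
clock: 73.58
eef_pos: [0.662, -0.1047, 0.1463]
tool_rot: [0.085, 0.996, 0.005, -0.019]
ft_force: [-0.2, -0.4, -0.1]
grip_width: 0.0853
grasp_force: 0.0
```

```bash
python3 - <<'E'
from h import *
plan((.6614,-.103,.145,None))
E
```

```text
at [ 0.662  -0.1047  0.1463] yaw 80.18 grip 0.0853 0.0 F [-0.2 -0.4 -0.1] j [-0.16  0.67  0.4   1.34  0.01  0.01] t 73.58 z [-0.037  0.013 -0.999]
roll 0.0000  shift 0.041 0.078 0.068 j6~0.02
```

Request:
apply_moves --pt "0 0.05 0 0" --pt "0 0 0 0" --pt "0 0 0 0" --pt "0 0 0 0" --pt "0 0 0 0" --claw 0.55

```text
clock: 74.0
eef_pos: [0.6627, -0.1022, 0.1473]
tool_rot: [0.085, 0.996, 0.006, -0.018]
ft_force: [-0.1, 3.1, 6.8]
grip_width: 0.04
grasp_force: 63.9
```

Request:
apply_moves --pt "0 0 0 0" --pt "0 0 0 0" --pt "0 0 0 0" --pt "0 0 0 0" --pt "0 0 0 0"

```text
clock: 74.42
eef_pos: [0.6627, -0.1022, 0.1473]
tool_rot: [0.085, 0.996, 0.006, -0.018]
ft_force: [-0.2, 3.5, 5.0]
grip_width: 0.0403
grasp_force: 63.6
```

Request:
apply_moves --pt "0 0 0 0" --pt "0 0 0 0" --pt "0 0 0 0" --pt "0 0 0 0" --pt "0 0 0 0"

```text
clock: 74.83
eef_pos: [0.6627, -0.1023, 0.1473]
tool_rot: [0.085, 0.996, 0.006, -0.018]
ft_force: [0.4, 3.3, 5.4]
grip_width: 0.0404
grasp_force: 63.6
```

Request:
apply_moves --pt "0 0 0 0" --pt "0 0 0 0" --pt "0 0 0 0" --pt "0 0 0 0" --pt "0 0 0 0"

```text
clock: 75.25
eef_pos: [0.6627, -0.1023, 0.1473]
tool_rot: [0.085, 0.996, 0.006, -0.018]
ft_force: [0.7, 3.4, 5.1]
grip_width: 0.04
grasp_force: 63.6
```

Request:
apply_moves --pt "0 0 0 0" --pt "0 0 0 0" --pt "0 0 0 0" --pt "0 0 0 0" --pt "0 0 0 0"

```text
clock: 75.67
eef_pos: [0.6627, -0.1022, 0.1473]
tool_rot: [0.085, 0.996, 0.006, -0.018]
ft_force: [0.7, 3.7, 6.2]
grip_width: 0.0403
grasp_force: 63.6
```

Request:
apply_moves --pt "0 0 0 0" --pt "0 0 0 0" --pt "0 0 0 0" --pt "0 0 0 0" --pt "0 0 0 0"

```text
clock: 76.08
eef_pos: [0.6627, -0.1023, 0.1473]
tool_rot: [0.085, 0.996, 0.006, -0.018]
ft_force: [0.6, 3.5, 5.1]
grip_width: 0.0402
grasp_force: 63.6
```

Request:
apply_moves --pt "0 0 0 0" --pt "0 0 0 0" --pt "0 0 0 0" --pt "0 0 0 0" --pt "0 0 0 0"

```text
clock: 76.5
eef_pos: [0.6627, -0.1023, 0.1473]
tool_rot: [0.085, 0.996, 0.006, -0.018]
ft_force: [0.7, 3.9, 4.9]
grip_width: 0.0399
grasp_force: 63.6
```

Request:
apply_moves --pt "0 0 0 0" --pt "0 0 0 0" --pt "0 0 0 0" --pt "0 0 0 0" --pt "0 0 0 0"

```text
clock: 76.92
eef_pos: [0.6627, -0.1023, 0.1473]
tool_rot: [0.085, 0.996, 0.006, -0.018]
ft_force: [0.2, 3.6, 5.9]
grip_width: 0.04
grasp_force: 63.6
```

Request:
apply_moves --pt "0 0 0 0" --pt "0 0 0 0" --pt "0 0 0 0" --pt "0 0 0 0" --pt "0 0 0 0" --claw 0

```text
clock: 77.33
eef_pos: [0.6616, -0.1041, 0.1456]
tool_rot: [0.085, 0.996, 0.004, -0.02]
ft_force: [0.1, -0.2, -0.1]
grip_width: 0.0856
grasp_force: 0.0
```

Request:
apply_moves --pt "0 0.17 0 0" --pt "0 0.17 0 0" --pt "0 0 0 0" --pt "0 0 0 0" --pt "0 0 0 0"

```text
clock: 77.75
eef_pos: [0.6629, -0.0967, 0.1457]
tool_rot: [0.085, 0.996, 0.005, -0.02]
ft_force: [-0.4, -0.8, -0.5]
grip_width: 0.0852
grasp_force: 0.0
```

Request:
apply_moves --pt "0 0 -0.5 0" --pt "0 0 -0.8 0" --pt "0 0 -0.8 0" --pt "0 0 -0.8 0" --pt "0 0 -0.8 0"

```text
clock: 78.17
eef_pos: [0.6658, -0.0978, 0.2212]
tool_rot: [0.085, 0.996, 0.005, -0.02]
ft_force: [0.7, 0.7, 0.5]
grip_width: 0.0852
grasp_force: 0.0
```

Request:
apply_moves --pt "0 0 -0.8 0" --pt "0 0 -0.8 0" --pt "0.5 0 0 0" --pt "0.9 0 0 0" --pt "0.9 0 0 0"

```text
clock: 78.58
eef_pos: [0.6218, -0.0904, 0.2543]
tool_rot: [0.085, 0.996, 0.005, -0.019]
ft_force: [-0.3, 0.1, -0.2]
grip_width: 0.0855
grasp_force: 0.0
```

Request:
apply_moves --pt "0.9 0 0 0" --pt "0.9 0 0 0" --pt "0.9 -0.5 0 0" --pt "0.9 -0.9 0 0" --pt "0.9 -0.9 0 0"

```text
clock: 79.0
eef_pos: [0.5245, -0.1203, 0.2578]
tool_rot: [0.085, 0.996, 0.005, -0.019]
ft_force: [-0.1, -0.9, 0.5]
grip_width: 0.0854
grasp_force: 0.0
```

Request:
apply_moves --pt "0.5 -0.9 0 0" --pt "0 -0.9 0 0" --pt "0 -0.9 0 0" --pt "0 -0.5 0 0" --pt "0 0 0 0"

```text
clock: 79.42
eef_pos: [0.5043, -0.1835, 0.2575]
tool_rot: [0.087, 0.996, 0.004, -0.019]
ft_force: [0.6, 0.3, 0.7]
grip_width: 0.0853
grasp_force: 0.0
```

```bash
python3 - <<'E'
from h import *
plan()
t=snap('top','t40.png'); s=snap('scene','s40.png')
a=cv2.imread('pics/t37.png',0); b=cv2.cvtColor(t['image'],cv2.COLOR_BGR2GRAY)
d=cv2.absdiff(cv2.GaussianBlur(a,(5,5),0),cv2.GaussianBlur(b,(5,5),0))
for n,(x0,y0,x1,y1) in dict(mallet=(135,240,285,330),gun=(300,130,420,210),beaker=(440,170,490,225),jar=(495,195,545,240),slabB=(222,132,258,195),slabA=(160,135,200,200),pinb=(258,205,292,236),pina=(148,210,180,240)).items():
    print(n,(d[y0:y1,x0:x1]>30).mean().round(3))
def tops(c,ctr):
    g=cv2.cvtColor(c['image'],cv2.COLOR_BGR2GRAY); p=proj(c,np.r_[ctr,.13]).astype(int); q=proj(c,np.r_[ctr,.012]).astype(int); return g[p[1]-3:p[1]+4,p[0]-3:p[0]+4].mean().round(0)
for n,ctr in (('A',(.613,.275)),('B',(.634,.167))): print(n,tops(t,ctr),tops(s,ctr))
cv2.imwrite('pics/fin.png',s['image'])
E
```

```text
at [ 0.5043 -0.1835  0.2575] yaw 80.04 grip 0.0853 0.0 F [0.6 0.3 0.7] j [-0.35  0.34  0.16  1.42 -0.   -0.17] t 79.42 z [-0.038  0.012 -0.999]
mallet 0.422
gun 0.004
beaker 0.664
jar 0.763
slabB 0.103
slabA 0.0
pinb 0.705
pina 0.759
A 196.0 245.0
B 234.0 254.0
```

```bash
python3 - <<'E'
from h import *
t=np.load('pics/t40.png.npy',allow_pickle=True).item(); im=t['image']; b=im.astype(int); mm=(b.min(2)>165).astype(np.uint8)
for q in cv2.findContours(mm[235:330,120:300],0,2)[0]:
    if cv2.contourArea(q)>150: B=cv2.boxPoints(cv2.minAreaRect(q))+[120,235]; print('head',B.round(1).tolist(),np.mean([ray(t,p,.086)[:2] for p in B],0).round(4))
hsv=cv2.cvtColor(im,cv2.COLOR_BGR2HSV); m=cv2.inRange(hsv,(8,60,80),(28,255,255))
for q in cv2.findContours(m[200:340,100:340],0,2)[0]:
    if cv2.contourArea(q)>60: B=cv2.boxPoints(cv2.minAreaRect(q))+[100,200]; P=np.array([ray(t,p,.059)[:2] for p in B]); print('handle',P.round(4).tolist())
g=cv2.cvtColor(im,cv2.COLOR_BGR2GRAY); a=cv2.imread('pics/top0.png',0)
for n,(x,y),e in (('a',(158,222),(3.2,2.4)),('b',(273,216),(.9,2.5))):
    T=a[y-8:y+9,x-8:x+9]; S=g[y-15:y+16,x-15:x+16]; r=cv2.matchTemplate(S,T,cv2.TM_CCOEFF_NORMED); _,v,_,l=cv2.minMaxLoc(r); print(n,'shift',l[0]-7,l[1]-7,round(v,3),'expected',e)
s0=cv2.imread('pics/scene0.png',0); s=cv2.imread('pics/s40.png',0); c=np.load('pics/s40.png.npy',allow_pickle=True).item()
for n,p in (('a',(.5045,.306)),('b',(.5426,.0902))):
    x,y=proj(c,np.r_[p,.07]).round().astype(int)
    for gg in(s0,s): print(n,[int(gg[yy,x-3:x+4].mean()) for yy in range(y-14,y+22,2)])
d=cv2.absdiff(cv2.GaussianBlur(s0,(5,5),0),cv2.GaussianBlur(s,(5,5),0))
for n,(x0,y0,x1,y1) in dict(gun=(205,235,275,325),jar=(178,160,210,195),beaker=(188,195,230,240)).items(): print(n,(d[y0:y1,x0:x1]>35).mean().round(3))
g0=a
for n,(x0,y0,x1,y1) in dict(guntop=(305,135,412,205)).items(): print(n,(cv2.absdiff(g0,g)[y0:y1,x0:x1]>45).mean().round(3))
E
```

```text
head [[158.4, 268.4], [184.7, 265.7], [187.4, 292.6], [161.1, 295.2]] [0.3982 0.2517]
handle [[0.4142, 0.2304], [0.4538, 0.0744], [0.4294, 0.0679], [0.3899, 0.2231]]
a shift 3 1 0.861 expected (3.2, 2.4)
b shift 1 1 0.88 expected (0.9, 2.5)
a [155, 155, 154, 155, 154, 187, 214, 215, 216, 216, 218, 218, 205, 136, 108, 99, 66, 58]
a [165, 163, 164, 165, 164, 165, 165, 158, 184, 221, 224, 226, 226, 227, 227, 221, 157, 101]
b [206, 225, 184, 212, 192, 147, 204, 220, 222, 225, 227, 226, 183, 114, 102, 88, 63, 54]
b [44, 45, 44, 44, 43, 44, 43, 43, 68, 138, 150, 150, 151, 152, 150, 136, 111, 64]
gun 0.0
jar 0.0
beaker 0.0
guntop 0.0
```

The mallet stands on its mat, and the gun, jar and beaker are unchanged. Both pins took more force than it needs to drive them home, with no further travel. Handing in.

```bash
python3 -c "
from workcell import bot
print(bot.job_done())"
```

```text
the job is handed in; nothing more can be done
None
```

The job is handed in: two cassettes (no third was on the bench) stand in the tray, both pins are driven home with the mallet, the trigger was squeezed for about 3 s and released, and the mallet is back on its mat; pin b's depth rests on its hard stop, since the picture alone read nearer 17 mm than 20 mm.

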